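# Unlock the pantry jar and tip a mug of walnuts into it

### The arm

A 6-joint arm with a two-finger parallel gripper is mounted at the origin on a cart in front of the work surface, level with it; the furniture and walls round the work are solid. World frame = base frame: x ahead of the robot, y to its left, z up, the work surface at z = 0. Lengths are in m, angles in rad, forces in N, time in s.
With the tool pointing down it reaches from about 0.225 to 0.875 m from the base axis. Payload 3.4 kg.
Tool frame: the origin (TCP) lies midway between the tips of the shut fingers; the grasp point (between the pads) lies 19 mm behind it; z points along the fingers, y is the line along which they close (so a half turn about z gives the same grasp; the last joint's range is limited). The gripper opens to 85 mm and grips with 20 to 120 N. Pads are 22 mm wide; open, the fingers measure 114 mm over their backs; the gripper's body (76 mm by 85 mm) begins 54 mm behind the grasp point. The pads swing forward as they close: fully open they stand 13 mm farther back than shut.
Start: joints at [-1.338, 0.276, 1.505, -0, 1.361, -0.121], TCP at [0.199, -0.539, 0.192] pointing down, gripper open.
Joint ranges: [-2.89, 2.89], [-0.75, 2.08], [0.22, 2.7], [-1.18, 4.32], [0.11, 2.71], [-2.7, 2.7]. Speed limits (rad/s): [2.57, 2.57, 3.14, 3.14, 3.14, 3.14].

### API

Orientations are given as a rotation vector (axis times angle).
In Python, from workcell import read_state, camera, job_done gives the robot as it stands. The module is installed in compiled form; this text tells all that it offers.
- The arm moves only by the tool play_rows, never from a script. Its argument "motion" is a list of rows, each a list of 2 entries, a list of its own where there are three numbers: the shift along the tool's x, y, z scaled (see below), then the turn, a rotation vector about the tool's x, y, z scaled (see below). A call has 1 to 8 rows; each row is the pose to reach, as a shift and turn from the pose commanded when the call began, along the tool's axes at that moment; what a row does not reach only later rows make up. The controller multiplies each number of a shift by 0.1 m and each number of a turn by 90 degrees. A row lasts 1/12 s, in which the tool goes at most 41.7 mm and 7.16 degrees, less where a joint would pass 70% of its speed; a pose out of reach is approached as far as the arm can. A call with a number of a shift or a turn outside -1 to 1 is refused whole. A call with a gripper value outside its range is refused whole. "jaw" is the gripper's target within -1 to 1 (fully open at 1, half-way at 0, shut at -1), set as the call begins (left out, the last holds). The fingers move at their own pace and stop on an object; the grip force is fixed at half the most. Time passes only in rows, so rows that repeat a pose let the fingers close. It gives the time, the measured TCP pose, the force, the opening and the grip force at its end, in the units of the state.
- read_state(): the state, without advancing time (a new reading comes with each control period).
- camera(name): name is "scene" or "top"; returns a dict with "pixels" (420x560x3 uint8, red, green, blue), "z_map" (420x560 float32, m along the optical axis (not along the pixel's ray), 0 where there is no reading), "mtx" (3x3 intrinsics, pixels), "rvec" (rotation vector, rad) and "tvec" (3), from world to camera coordinates, as OpenCV has them. Camera axes: x right, y down, z forward; pixel columns grow to the right and rows downward; lengths in m; the calibration is good to about 2 mm. A picture is of the moment at which its call begins.
- job_done(): hands the job in; it is judged then, once.
The state is a dict: "time_s": time; "qpos": joint angles; "qvel": joint speeds; "effort": joint torques, N m; "tool_pos": TCP position; "eef_rot": TCP orientation; "wrist_force": force on the tool from outside, world axes, zero at the start; "moment": the same for the moment, N m; "width": finger opening in m; "grip_force": force on a finger pad.
Only numpy, scipy, OpenCV 4.12 (cv2) and the standard library are available. Lean on these libraries where they do the work, as an engineer would, in place of code of your own. Each camera call takes 0.05 s, during which the arm holds its last target. There are 200 camera calls.

### The job

Open the clear pantry jar: its lid is locked, so squeeze the two tabs on top together, turn the lid anticlockwise until it stops, lift it off and lay it flat on the worktop, clear of the jar. Then pick up the mug, tip all eight walnuts out of it into the jar, and set the mug gently back down, upright, on the worktop. Leave the coffee jar, the spice jar and the flat tin standing where they are.

Things in the scene. Friction and masses are not known exactly. Their poses are not given: they have to be found in the camera images.
- jar: Clear plastic pantry jar with a wide mouth, 108 mm across, 105 mm tall, floor 6 mm and wall 3.5 mm thick; it does not move. Origin: centre of its underside, z up. Flanges and ribs inside the mouth hold the lid and leave a clear opening 89 mm wide. Other closed jars stand fixed at the back of the worktop (x over 0.72) and one at the far left (y over 0.53).
- jar_mouth (a point): Centre of the jar's mouth, at the height of its rim (105 mm over the worktop); axes as the jar's.
- lid: White round locking lid on the jar, 116 mm across, plate 5 mm thick, 0.11 kg, loose. Origin: centre of the plate's underside, which rests on the jar's rim; z up. On top: a round hub (33 mm across, top 22 mm above the origin) between two upright grey squeeze tabs. Hooks reach 15 mm below the origin (its height when the lid lies tabs up on the worktop). Locked, its yaw is the jar's.
- lid_grip (a point): Point midway between the lid's two tabs, level with their tops, 29 mm above the lid's origin; axes as the lid's. The tabs stand on the lid's y axis either side of the hub, facing each other: each 30 mm wide along x, 5 mm thick, from 6 to 29 mm above the lid's origin, outer faces 58 mm apart at rest, 46 mm when squeezed home.
- tab_a (a joint): Inward travel of the tab on the lid's +y side, m: 0 at rest, 0.006 squeezed home; a spring (4 N at rest, 9 N at home) pushes it back. Unless both tabs are home, bolts under the lid stop it after 2 degrees of turn. With both home it turns anticlockwise from above (yaw grows): from 38 degrees on it can be lifted straight off, at 53 it meets a stop. Clockwise is blocked.
- tab_b (a joint): The same for the tab on the lid's -y side.
- white_mug: Large plain white mug holding the eight walnuts, light (0.2 kg, give or take a fifth), loose. Origin on its underside; z up. Round body 92 mm across, 104 mm tall, its axis 19 mm from the origin along the mug's +y. The handle points along -y: 16 mm thick along x, it stands out from y = -27 to -66 mm, 14 to 90 mm up, and can be pinched across its flat sides as if solid.
- mug_rim (a point): Centre of the mug's mouth, at the height of its rim: 104 mm above the underside and 19 mm from the origin along the mug's +y; axes as the mug's. The rim's outer radius is 46 mm, the wall is 5 to 9 mm thick, the floor 7 mm.
- coffee_jar: Closed glass jar of ground coffee with a pale lid, 72 mm across, 125 mm tall, loose; a bystander. Origin: centre of its underside.
- spice_jar: Closed slim spice jar with a red cap, 46 mm across, 109 mm tall, loose; a bystander. Origin: centre of its underside.
- tuna_tin: Closed flat tin, 86 mm across, 40 mm tall, loose; a bystander. Origin: centre of its underside.
- walnut_1: Walnut in its shell, nearly round, 28 mm, 11 g, loose, in the mug at the start; it rolls easily. Origin: its centre.
- walnut_2: Another walnut, the same.
- walnut_3: Another walnut, the same.
- walnut_4: Another walnut, the same.
- walnut_5: Another walnut, the same.
- walnut_6: Another walnut, the same.
- walnut_7: Another walnut, the same.
- walnut_8: Another walnut, the same.
There are look-alikes about, which are no part of the job. What is shaped like the white_mug but purple is not meant.

How it is judged:
By the outcome, as a careful person would: the job done as asked, in the order asked, and still so for the second after the job is handed in, with the robot touching nothing.
It also fails if it takes over 72 s, if anything falls off the work surface, if the arm or the gripper's body presses on something with over 40 N, if the wrist force passes 120 N, or if a joint passes its speed limit or range.

## Working session

There is one attempt and no reset: what is moved stays moved. The work goes in short steps, Python scripts to look and compute and a tool call to move; the robot and the scene stay as the last step left them, time stands still between calls to the robot, and variables do not carry over. Pictures are saved under pics/ and viewed, at most 10 in all, crops included, and the job is handed in when it is done.

Besides the shell and the picture viewer there is one more tool, called as a command line: name --argument value ..., lists and objects as JSON in quotes. play_rows: Moves the arm, as the interface text tells. Shifts and turns lie within -1 to 1; 1 stands for 0.1 m of shift or 90 degrees of turn. Its arguments: {"type":"object","properties":{"motion":{"type":"array"},"jaw":{"type":"number"}},"required":["motion"]}

```bash
mkdir -p pics
cat > h.py <<'E'
import numpy as np, cv2
from scipy.spatial.transform import Rotation as R
from workcell import read_state, camera, job_done
def cloud(c):
    z=c["z_map"]; K=c["mtx"]; v,u=np.indices(z.shape)
    p=np.stack([(u-K[0,2])*z/K[0,0],(v-K[1,2])*z/K[1,1],z],-1)
    M=R.from_rotvec(np.ravel(c["rvec"])).as_matrix()
    w=(p-np.ravel(c["tvec"]))@M
    w[z<=0]=np.nan
    return w
def save(c,n,box=None,s=1):
    im=c["pixels"]
    if box: im=im[box[1]:box[3],box[0]:box[2]]
    im=cv2.resize(im,None,fx=s,fy=s,interpolation=cv2.INTER_CUBIC)
    cv2.imwrite("pics/"+n,im[...,::-1])
E
python3 - <<'E'
from h import *
import pickle
s=read_state(); print({k:np.round(v,3) for k,v in s.items()})
d={}
for n in("top","scene"):
    d[n]=camera(n); save(d[n],n+"0.png")
    c=d[n];M=R.from_rotvec(np.ravel(c["rvec"])).as_matrix();print(n,-M.T@np.ravel(c["tvec"]),M[2],c["mtx"][0])
pickle.dump(d,open("d0.pkl","wb"))
E
```

```text
{'time_s': np.float64(0.0), 'qpos': array([-1.338,  0.277,  1.506,  0.   ,  1.361, -0.121]), 'qvel': array([ 0.   ,  0.   ,  0.003, -0.001, -0.   ,  0.   ]), 'effort': array([-1.0000e-03, -4.1678e+01, -2.4581e+01, -0.0000e+00,  1.1000e-02,
        0.0000e+00]), 'tool_pos': array([ 0.199, -0.539,  0.192]), 'eef_rot': array([-3.091, -0.552,  0.   ]), 'wrist_force': array([-1.671,  0.203, -0.575]), 'moment': array([-0.007, -0.058, -0.007]), 'grip_force': np.float64(0.0), 'width': np.float64(0.086)}
top [0.4374997  0.23177792 1.17534897] [ 0.1076798  -0.01156025 -0.99411841] [515.28123903   0.         273.73195429]
scene [-0.03854035  0.81806845  0.48702754] [ 0.62956908 -0.65295885 -0.42105523] [401.00704902   0.         273.02059162]
```

View pics/top0.png

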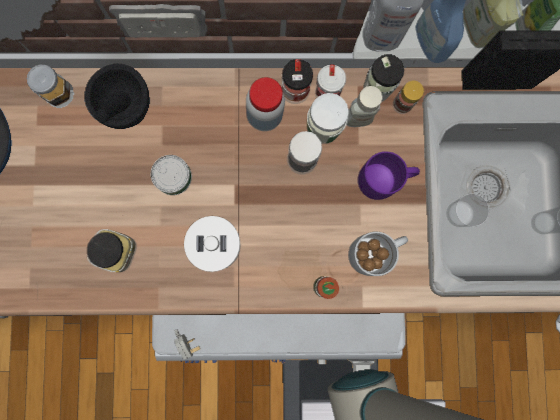

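View pics/scene0.png

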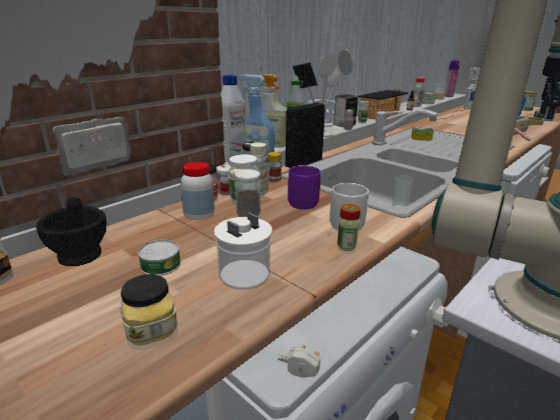

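Top view: the lid is at (212,244), with its tabs at (200,243) and (222,243). There are two mugs: white with walnuts at (375,254), handle towards (404,241), and purple at (383,176). The white one with walnuts fits the description. The other items are the spice jar at (327,287), the tin at (171,175) and the coffee jar at (305,150). I'll confirm the mug in an enlarged crop and measure.

Run:
```python
from h import *
import pickle
d=pickle.load(open("d0.pkl","rb")); c=d["top"]; w=cloud(c)
save(c,"crop0.png",(180,200,440,310),3)
def reg(n,b,z0,z1):
    x0,y0,x1,y1=b; q=w[y0:y1,x0:x1].reshape(-1,3); q=q[(q[:,2]>z0)&(q[:,2]<z1)]
    (cx,cy),r=cv2.minEnclosingCircle(q[:,:2].astype(np.float32))
    print(n,len(q),"circ",np.round([cx,cy,r],4),"mean",q.mean(0).round(4),"zmed",np.median(q[:,2]).round(4)); return q
reg("lidplate",(175,205,245,285),.095,.118)
t=reg("tabs",(190,228,236,260),.128,.142)
m=t[:,:2]-t[:,:2].mean(0); print(len(t), np.linalg.svd(m,full_matrices=False)[2][0], np.ptp(t,axis=0))
for a in (0,1):
    s=t[(t[:,1]>t[:,1].mean())==bool(a)]; print(s.mean(0),s.min(0),s.max(0))
reg("hub",(190,228,236,260),.121,.1275)
reg("mugrim",(340,225,405,285),.095,.112)
reg("mugall",(340,225,415,285),.06,.112)
h=reg("handle",(396,230,412,252),.03,.1)
print(np.round(h[::8],3))
reg("spice",(310,270,345,302),.1,.118)
reg("tin",(145,150,195,200),.03,.05)
reg("coffee",(285,130,325,175),.115,.135)
reg("purple",(355,150,425,205),.09,.12)
print("table",np.round(w[260:300,250:300].reshape(-1,3).mean(0),4))
reg("walnuts",(355,238,395,272),.01,.09)
```

```text
lidplate 2154 circ [0.4985 0.3488 0.058 ] mean [0.4981 0.3486 0.1092] zmed 0.1092
tabs 112 circ [0.4984 0.3488 0.0313] mean [0.4987 0.3488 0.1317] zmed 0.1317
112 [ 0.0154741  -0.99988027] [0.0301061  0.05717178 0.00885525]
[0.49900979 0.32638701 0.13198445] [0.48506156 0.32013528 0.12836454] [0.51353054 0.34696941 0.13687809]
[0.49841431 0.36897805 0.13148917] [0.48342443 0.34924115 0.12802284] [0.51173024 0.37730706 0.1366459 ]
hub 146 circ [0.4969 0.3466 0.0303] mean [0.4982 0.3473 0.125 ] zmed 0.1252
mugrim 296 circ [0.4765 0.0069 0.0467] mean [0.4755 0.0062 0.1017] zmed 0.102
mugall 831 circ [ 0.4854 -0.0093  0.0651] mean [ 0.4769 -0.0029  0.0845] zmed 0.0862
handle 92 circ [ 0.502  -0.0545  0.0171] mean [ 0.5037 -0.0522  0.0809] zmed 0.0853
[[ 0.516 -0.064  0.045]
 [ 0.511 -0.057  0.079]
 [ 0.509 -0.051  0.085]
 [ 0.507 -0.042  0.085]
 [ 0.507 -0.061  0.079]
 [ 0.504 -0.05   0.087]
 [ 0.502 -0.041  0.089]
 [ 0.503 -0.062  0.076]
 [ 0.5   -0.051  0.086]
 [ 0.498 -0.044  0.088]
 [ 0.496 -0.042  0.087]
 [ 0.494 -0.046  0.085]]
spice 373 circ [0.4062 0.1093 0.0223] mean [0.406  0.1095 0.1083] zmed 0.1084
tin 1159 circ [0.6595 0.4509 0.0436] mean [0.6591 0.4514 0.0362] zmed 0.0361
coffee 827 circ [0.7039 0.1461 0.0433] mean [0.6972 0.1533 0.1241] zmed 0.1243
purple 380 circ [ 0.6485 -0.0237  0.0527] mean [ 0.6477 -0.0201  0.1001] zmed 0.1013
table [nan nan nan]
walnuts 1105 circ [ 0.4814 -0.0026  0.0573] mean [ 0.4757 -0.0021  0.0494] zmed 0.051
```

View pics/crop0.png

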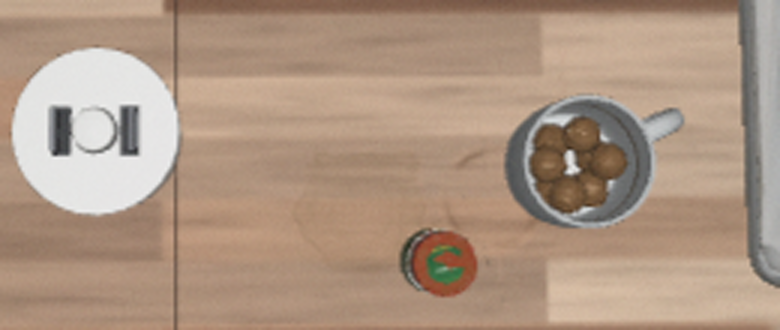

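The crop confirms it: the white mug, with its walnuts around (580,165) and handle to the upper right at (665,122). The lid's tabs lie along world y. Lid centre is about (0.498, 0.349) and the mug's rim centre about (0.4765, 0.007). Moving now.

play_rows --motion '[[[0,0,-0.4],[0,0,0.214]],[[0,0,-0.4],[0,0,0.214]],[[0,0,-0.4],[0,0,0.214]],[[0,0,-0.4],[0,0,0.214]]]' --jaw 1

```text
time_s: 0.43
tool_pos: [0.1992, -0.5394, 0.2326]
eef_rot: [3.141, 0.026, 0.0]
wrist_force: [0.5, 0.2, -0.7]
width: 0.0853
grip_force: 0.0
```

play_rows --motion '[[[0.33,-0.99,0],[0,0,0]],[[0.33,-0.99,0],[0,0,0]],[[0.33,-0.99,0],[0,0,0]],[[0.33,-0.99,0],[0,0,0]]]'

```text
time_s: 0.77
tool_pos: [0.2312, -0.4345, 0.232]
eef_rot: [-3.137, -0.036, -0.0]
wrist_force: [-0.5, -0.4, 0.2]
width: 0.0856
grip_force: 0.0
```

play_rows --motion '[[[0.33,-0.99,0],[0,0,0]],[[0.33,-0.99,0],[0,0,0]],[[0.33,-0.99,0],[0,0,0]]]'

```text
time_s: 1.02
tool_pos: [0.2618, -0.3365, 0.2317]
eef_rot: [-3.138, -0.032, 0.0]
wrist_force: [0.1, -0.6, -0.1]
width: 0.0854
grip_force: 0.0
```

play_rows --motion '[[[0.33,-0.99,0],[0,0,0]],[[0.33,-0.99,0],[0,0,0]],[[0.33,-0.99,0],[0,0,0]]]'

```text
time_s: 1.27
tool_pos: [0.293, -0.237, 0.232]
eef_rot: [-3.139, -0.033, 0.0]
wrist_force: [0.3, 0.2, 0.8]
width: 0.0854
grip_force: 0.0
```

play_rows --motion '[[[0.34,-0.98,0],[0,0,0]],[[0.34,-0.98,0],[0,0,0]],[[0.34,-0.98,0],[0,0,0]]]'

```text
time_s: 1.52
tool_pos: [0.3254, -0.1387, 0.2321]
eef_rot: [-3.139, -0.033, -0.0]
wrist_force: [-0.2, 0.1, -0.8]
width: 0.0853
grip_force: 0.0
```

play_rows --motion '[[[0.34,-0.98,0],[0,0,0]],[[0.34,-0.98,0],[0,0,0]],[[0.34,-0.98,0],[0,0,0]]]'

```text
time_s: 1.77
tool_pos: [0.3582, -0.0403, 0.2322]
eef_rot: [-3.139, -0.035, -0.001]
wrist_force: [-0.2, -0.2, 0.6]
width: 0.0852
grip_force: 0.0
```

play_rows --motion '[[[0.34,-0.98,0],[0,0,0]],[[0.34,-0.98,0],[0,0,0]],[[0.34,-0.98,0],[0,0,0]]]'

```text
time_s: 2.02
tool_pos: [0.391, 0.0586, 0.2322]
eef_rot: [-3.139, -0.035, -0.001]
wrist_force: [0.6, -0.7, -0.1]
width: 0.0851
grip_force: 0.0
```

play_rows --motion '[[[0.34,-0.98,0],[0,0,0]],[[0.34,-0.98,0],[0,0,0]],[[0.34,-0.98,0],[0,0,0]]]'

```text
time_s: 2.27
tool_pos: [0.4236, 0.1574, 0.2319]
eef_rot: [-3.139, -0.035, -0.001]
wrist_force: [0.5, -0.5, 1.1]
width: 0.0854
grip_force: 0.0
```

play_rows --motion '[[[0.34,-0.98,0],[0,0,0]],[[0.34,-0.98,0],[0,0,0]],[[0.34,-0.98,0],[0,0,0]]]'

```text
time_s: 2.52
tool_pos: [0.456, 0.2563, 0.2315]
eef_rot: [-3.139, -0.034, -0.001]
wrist_force: [0.7, 0.2, 0.1]
width: 0.0853
grip_force: 0.0
```

play_rows --motion '[[[0.34,-0.98,0],[0,0,0]],[[0.34,-0.98,0],[0,0,0]],[[0.34,-0.98,0],[0,0,0]],[[0.34,-0.98,0],[0,0,0]]]'

```text
time_s: 2.85
tool_pos: [0.4883, 0.3551, 0.2304]
eef_rot: [-3.14, -0.036, 0.001]
wrist_force: [0.1, -0.2, 0.4]
width: 0.0852
grip_force: 0.0
```

play_rows --motion '[[[0.1,0.06,0.4],[0,0,0]],[[0.1,0.06,0.8],[0,0,0]],[[0.1,0.06,0.8],[0,0,0]],[[0.1,0.06,0.8],[0,0,0]],[[0.1,0.06,0.8],[0,0,0]],[[0.1,0.06,0.8],[0,0,0]]]'

```text
time_s: 3.35
tool_pos: [0.4986, 0.3457, 0.1553]
eef_rot: [-3.139, -0.028, -0.007]
wrist_force: [0.6, 0.1, 0.2]
width: 0.0853
grip_force: 0.0
```

Run:
```python
from h import *
s=read_state(); print(np.round(s["tool_pos"],4),np.round(s["qpos"],4),s["eef_rot"])
c=camera("scene"); save(c,"scene1.png",(190,160,330,300),4)
```

```text
[0.4986 0.3457 0.1553] [ 4.9160e-01  3.4200e-01  1.5008e+00 -1.0000e-04  1.2935e+00  2.0448e+00] [-3.13910215 -0.02779156 -0.00737494]
```

View pics/scene1.png

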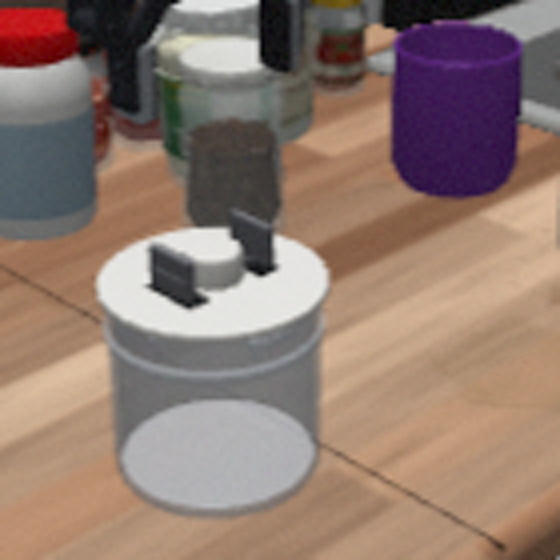

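The view shows the lid seated, with its tabs at crop (170,270) and (255,240). The open fingers are above and behind them at (130,90) and (280,50). I'll check where they should project.

Run:
```python
from h import *
s=read_state(); c=camera("scene"); w=cloud(c)
P=np.array([s["tool_pos"],[.4986,.3457+.043,.168],[.4986,.3457-.043,.168],[.498,.3487+.027,.134],[.498,.3487-.027,.134]])
p=cv2.projectPoints(P,c["rvec"],c["tvec"],c["mtx"],None)[0][:,0]
print(((p-[190,160])*4).round())
for (x,y) in((130,95),(120,60),(285,60),(270,40),(170,260),(250,230)): print(x,y,np.round(w[160+y//4,190+x//4],4))
t=camera("top"); v=cloud(t)
m=(np.abs(v[...,0]-.5)<.1)&(np.abs(v[...,1]-.35)<.1)&(v[...,2]>.14)
q=v[m]; 
for a,b in((.14,.2),(.2,.23),(.23,.3)):
    k=q[(q[:,2]>a)&(q[:,2]<b)]; print(a,len(k), k.min(0) if len(k) else 0,k.max(0) if len(k) else 0)
```

```text
[[212. 191.]
 [143. 194.]
 [275. 143.]
 [168. 250.]
 [249. 216.]]
130 95 [0.4906 0.4009 0.2251]
120 60 [0.497  0.3995 0.2382]
285 60 [0.4925 0.3018 0.214 ]
270 40 [0.5037 0.3019 0.2215]
170 260 [0.496  0.3774 0.1301]
250 230 [0.4962 0.3244 0.1288]
0.14 0 0 0
0.2 0 0 0
0.23 68 [0.48336413 0.27205471 0.25994563] [0.51263804 0.31455657 0.29896517]
```

Run:
```python
from h import *
s=read_state(); c=camera("scene"); w=cloud(c); print(s["time_s"],s["tool_pos"],s["qpos"],np.abs(s["qvel"]).max())
m=(np.abs(w[...,0]-.5)<.06)&(np.abs(w[...,1]-.35)<.09)&(w[...,2]>.136)
q=w[m]; print(len(q))
for side in (q[q[:,1]>.35],q[q[:,1]<.35]):
    o=side[np.argsort(side[:,2])]; print(len(o),np.round(o[::max(1,len(o)//15)],3))
save(c,"scene2.png",(150,60,400,300),2.4)
```

```text
3.5 [0.49790594 0.34555651 0.15477992] [ 4.92015641e-01  3.41995955e-01  1.50219963e+00 -1.16034322e-04
  1.29304675e+00  2.04504417e+00] 0.013638870684833205
8035
5842 [[0.497 0.377 0.136]
 [0.506 0.42  0.263]
 [0.497 0.416 0.283]
 [0.487 0.414 0.302]
 [0.467 0.368 0.324]
 [0.474 0.375 0.345]
 [0.462 0.356 0.364]
 [0.474 0.373 0.383]
 [0.484 0.381 0.402]
 [0.462 0.35  0.42 ]
 [0.489 0.381 0.438]
 [0.467 0.36  0.455]
 [0.491 0.38  0.47 ]
 [0.469 0.368 0.486]
 [0.481 0.376 0.503]
 [0.499 0.383 0.516]]
2193 [[0.503 0.326 0.136]
 [0.489 0.303 0.236]
 [0.487 0.301 0.258]
 [0.481 0.313 0.271]
 [0.486 0.339 0.281]
 [0.484 0.337 0.293]
 [0.487 0.28  0.302]
 [0.486 0.318 0.311]
 [0.461 0.339 0.343]
 [0.464 0.328 0.368]
 [0.461 0.343 0.396]
 [0.461 0.344 0.423]
 [0.462 0.345 0.449]
 [0.462 0.349 0.472]
 [0.463 0.35  0.496]
 [0.461 0.332 0.517]]
```

View pics/scene2.png

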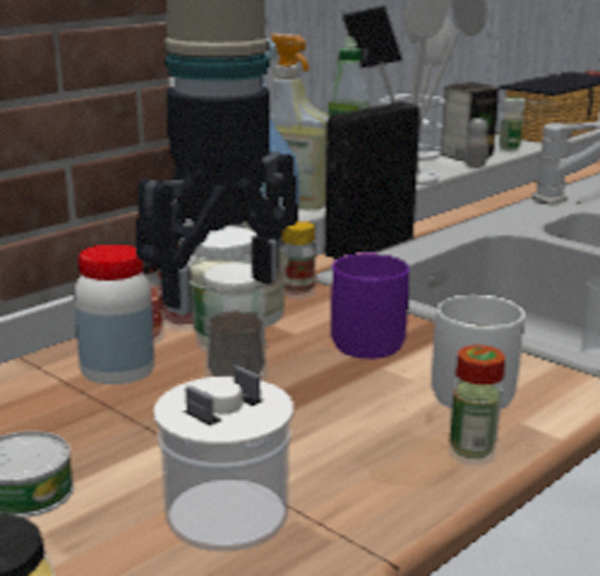

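The picture shows the fingertips at about crop (175,305) and (263,282), well above the tabs (200,405) and (248,385). That is higher than the reported TCP implies. I'll descend in a guarded way to the nominal height and look again.

play_rows --motion '[[[0.0,-0.03,0.2],[0,0,0]],[[0.0,-0.03,0.43],[0,0,0]],[[0.0,-0.03,0.43],[0,0,0]],[[0.0,-0.03,0.43],[0,0,0]],[[0.0,-0.03,0.43],[0,0,0]],[[0.0,-0.03,0.43],[0,0,0]]]'

```text
time_s: 4.05
tool_pos: [0.4977, 0.3485, 0.1111]
eef_rot: [-3.14, -0.028, -0.004]
wrist_force: [1.0, 0.6, -0.7]
width: 0.0855
grip_force: 0.0
```

Run:
```python
from h import *
s=read_state(); c=camera("scene"); w=cloud(c); print(s["tool_pos"],s["wrist_force"],s["qpos"])
m=(np.abs(w[...,0]-.5)<.06)&(np.abs(w[...,1]-.35)<.07)&(w[...,2]>.136)
q=w[m]; 
for side in (q[q[:,1]>.35],q[q[:,1]<.35]):
    o=side[np.argsort(side[:,2])]; print(np.round(o[:200:20],3))
```

```text
[0.49769773 0.348538   0.11107393] [ 0.97845596  0.5712571  -0.65217849] [ 4.96539922e-01  3.76170988e-01  1.56303265e+00 -1.30640054e-04
  1.19938574e+00  2.04965499e+00]
[[0.498 0.378 0.136]
 [0.485 0.397 0.17 ]
 [0.496 0.404 0.175]
 [0.498 0.403 0.178]
 [0.488 0.399 0.182]
 [0.491 0.398 0.185]
 [0.485 0.396 0.188]
 [0.485 0.396 0.192]
 [0.491 0.405 0.195]
 [0.493 0.405 0.198]]
[[0.504 0.306 0.165]
 [0.487 0.305 0.169]
 [0.501 0.305 0.174]
 [0.49  0.293 0.178]
 [0.489 0.303 0.181]
 [0.487 0.302 0.186]
 [0.492 0.306 0.19 ]
 [0.487 0.299 0.194]
 [0.487 0.305 0.197]
 [0.489 0.305 0.201]]
```

The camera puts the fingertips at z≈0.164, with the TCP reported at 0.111, so they sit about 40 mm higher than expected. I'll go on down in a guarded step and watch the force.

play_rows --motion '[[[0.0,0.0,0.1],[0,0,0]],[[0.0,0,0.2],[0,0,0]],[[0.0,0,0.3],[0,0,0]],[[0.0,0,0.3],[0,0,0]],[[0.0,0,0.3],[0,0,0]]]'

```text
time_s: 4.52
tool_pos: [0.4957, 0.3474, 0.0779]
eef_rot: [3.14, 0.028, -0.004]
wrist_force: [0.4, -0.6, -0.2]
width: 0.0856
grip_force: 0.0
```

Run:
```python
from h import *
s=read_state(); c=camera("scene"); w=cloud(c); print(s["tool_pos"],s["wrist_force"],s["qpos"])
m=(np.abs(w[...,0]-.5)<.06)&(np.abs(w[...,1]-.35)<.09)&(w[...,2]>.116)
q=w[m]; 
for side in (q[q[:,1]>.385],q[q[:,1]<.314]):
    o=side[np.argsort(side[:,2])]; print(np.round(o[:100:10],3))
save(c,"scene3.png",(190,140,330,280),4)
```

```text
[0.49569908 0.34744264 0.07791434] [ 0.43420116 -0.56297294 -0.18055742] [ 4.96502270e-01  4.04080123e-01  1.60802305e+00 -1.02439573e-04
  1.13243539e+00  2.04970557e+00]
[[0.489 0.395 0.131]
 [0.485 0.396 0.135]
 [0.499 0.402 0.138]
 [0.494 0.404 0.141]
 [0.486 0.4   0.142]
 [0.486 0.405 0.144]
 [0.484 0.395 0.145]
 [0.485 0.396 0.148]
 [0.498 0.404 0.15 ]
 [0.499 0.404 0.151]]
[[0.5   0.304 0.132]
 [0.505 0.305 0.135]
 [0.492 0.306 0.137]
 [0.491 0.304 0.139]
 [0.485 0.304 0.141]
 [0.485 0.304 0.144]
 [0.487 0.305 0.145]
 [0.495 0.306 0.148]
 [0.501 0.306 0.15 ]
 [0.487 0.305 0.152]]
```

View pics/scene3.png

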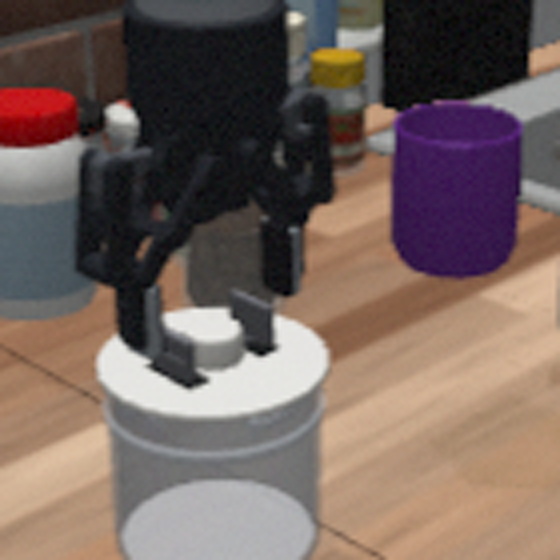

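The fingers straddle the tabs, tips at about crop (140,345) and (290,290), z≈0.130, with no contact force. I'll go 8 mm lower and squeeze.

play_rows --motion '[[[0.03,-0.01,0.08],[0,0,0]],[[0.03,-0.01,0.08],[0,0,0]],[[0.03,-0.01,0.08],[0,0,0]]]'

```text
time_s: 4.82
tool_pos: [0.4996, 0.3489, 0.0709]
eef_rot: [3.141, 0.028, -0.001]
wrist_force: [-0.7, -0.9, -0.8]
width: 0.0857
grip_force: 0.0
```

play_rows --motion '[[[0,0,0],[0,0,0]],[[0,0,0],[0,0,0]],[[0,0,0],[0,0,0]],[[0,0,0],[0,0,0]],[[0,0,0],[0,0,0]],[[0,0,0],[0,0,0]],[[0,0,0],[0,0,0]],[[0,0,0],[0,0,0]]]' --jaw -1

```text
time_s: 5.48
tool_pos: [0.5004, 0.3493, 0.0738]
eef_rot: [-3.14, -0.028, -0.004]
wrist_force: [-1.4, -1.7, 9.6]
width: 0.0432
grip_force: 63.8
```

Run:
```python
from h import *
s=read_state(); c=camera("scene"); w=cloud(c); print(s["time_s"],s["tool_pos"],s["wrist_force"],s["moment"],s["width"],s["grip_force"])
m=(np.abs(w[...,0]-.5)<.06)&(np.abs(w[...,1]-.35)<.09)&(w[...,2]>.114)
q=w[m]; 
for side in (q[q[:,1]>.375],q[q[:,1]<.322]):
    o=side[np.argsort(side[:,2])]; print(np.round(o[:60:8],3))
```

```text
5.4833 [0.50041361 0.34932445 0.07376662] [-1.38450284 -1.71639633  9.60871416] [-0.21995474  0.31567869  0.00407935] 0.04323439372668383 63.78964304924011
[[0.491 0.377 0.116]
 [0.496 0.378 0.12 ]
 [0.486 0.379 0.124]
 [0.489 0.376 0.126]
 [0.489 0.376 0.128]
 [0.491 0.382 0.13 ]
 [0.502 0.382 0.132]
 [0.487 0.378 0.134]]
[[0.493 0.317 0.127]
 [0.493 0.316 0.138]
 [0.493 0.316 0.147]
 [0.487 0.319 0.159]
 [0.488 0.301 0.162]
 [0.494 0.306 0.164]
 [0.509 0.32  0.165]
 [0.487 0.305 0.167]]
```

The tabs are squeezed home (width 43 mm, grip 64 N). Turning anticlockwise.

play_rows --motion '[[[0,0,0],[0,0,-0.05]],[[0,0,0],[0,0,-0.1]],[[0,0,0],[0,0,-0.15]],[[0,0,0],[0,0,-0.2]],[[0,0,0],[0,0,-0.25]],[[0,0,0],[0,0,-0.3]],[[0,0,0],[0,0,-0.3]]]'

```text
time_s: 6.12
tool_pos: [0.5011, 0.3502, 0.0738]
eef_rot: [-3.046, -0.763, -0.007]
wrist_force: [-1.0, 0.8, 8.0]
width: 0.0434
grip_force: 63.4
```

Run:
```python
from h import *
s=read_state(); print(s["tool_pos"],s["wrist_force"],s["moment"],s["width"],s["grip_force"],np.degrees(2*np.arctan2(s["eef_rot"][1],s["eef_rot"][0])))
c=camera("scene"); save(c,"scene4.png",(190,140,330,280),4)
```

```text
[0.50114644 0.35017788 0.07375973] [-0.97783345  0.79127372  8.02191755] [0.07341373 0.0867547  0.04843276] 0.04336695869231428 63.40996026992798 -331.86742195538346
```

View pics/scene4.png

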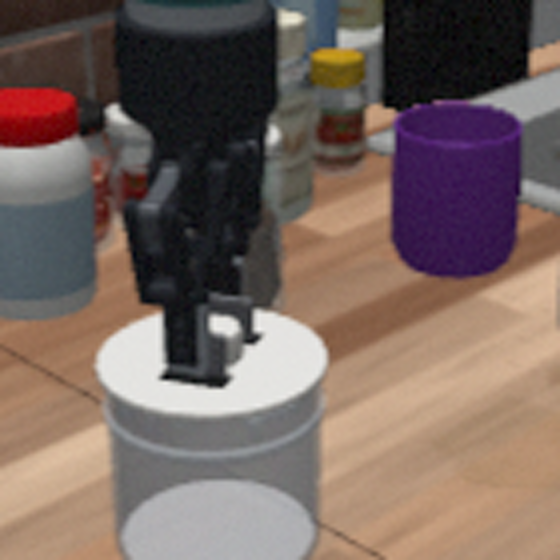

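The lid turned with the gripper; the tab slots now run along (200,380)–(240,335). Continuing to the stop.

play_rows --motion '[[[0,0,0],[0,0,-0.05]],[[0,0,0],[0,0,-0.1]],[[0,0,0],[0,0,-0.15]],[[0,0,0],[0,0,-0.2]],[[0,0,0],[0,0,-0.25]],[[0,0,0],[0,0,-0.29]],[[0,0,0],[0,0,-0.3]],[[0,0,0],[0,0,-0.3]]]'

```text
time_s: 6.83
tool_pos: [0.4988, 0.351, 0.0738]
eef_rot: [-2.784, -1.446, -0.003]
wrist_force: [-4.6, 2.9, 10.2]
width: 0.0433
grip_force: 64.2
```

Run:
```python
from h import *
s=read_state(); print(s["tool_pos"],s["wrist_force"],s["moment"],s["width"],s["grip_force"],np.degrees(2*np.arctan2(s["eef_rot"][1],s["eef_rot"][0])),s["qpos"])
```

```text
[0.49883762 0.35100882 0.07376264] [-4.60045548  2.94341356 10.20741229] [ 0.31435857  0.8302299  -0.55226963] 0.04326543170968605 64.24833297729492 -305.1035492316406 [0.49658425 0.41112946 1.60773349 0.00427671 1.12076602 1.1074002 ]
```

At the stop (54.9°, the moment changed sign). Lifting off.

play_rows --motion '[[[0,0,-0.1],[0,0,0.01]],[[0,0,-0.2],[0,0,0.01]],[[0,0,-0.35],[0,0,0.01]],[[0,0,-0.6],[0,0,0.01]],[[0,0,-0.9],[0,0,0.01]],[[0,0,-0.9],[0,0,0.01]]]'

```text
time_s: 7.33
tool_pos: [0.5034, 0.3502, 0.1681]
eef_rot: [2.796, 1.429, 0.018]
wrist_force: [1.2, 0.3, -0.5]
width: 0.0432
grip_force: 62.4
```

Run:
```python
from h import *
s=read_state(); print(s["tool_pos"],s["wrist_force"],s["width"],np.degrees(2*np.arctan2(s["eef_rot"][1],s["eef_rot"][0])))
c=camera("scene"); w=cloud(c)
q=w[(np.abs(w[...,0]-.5)<.1)&(np.abs(w[...,1]-.35)<.1)&(w[...,2]>.12)&(c["pixels"].min(-1)>150)]
print(len(q),q.min(0),q.max(0),np.median(q,0))
h,e=np.histogram(q[:,2],np.arange(.12,.3,.01));print(h)
```

```text
[0.50342928 0.35024709 0.16811629] [ 1.20521184  0.28515822 -0.52078244] 0.04321496694079876 54.128019303761754
814 [0.44223342 0.29139266 0.18929636] [0.55703188 0.40550544 0.22868243] [0.48908219 0.36074738 0.20536139]
[  0   0   0   0   0   0   1   0 802   5   6   0   0   0   0   0   0]
```

The lid is off and level (plate top at z≈0.205). Carrying it to the clear spot at about (0.54, 0.185).

play_rows --motion '[[[-0.56,0.63,0],[0,0,0]],[[-0.56,0.63,0],[0,0,0]],[[-0.56,0.63,0],[0,0,0]],[[-0.56,0.63,0],[0,0,0]]]'

```text
time_s: 7.72
tool_pos: [0.5177, 0.2641, 0.1606]
eef_rot: [2.8, 1.424, -0.004]
wrist_force: [0.4, 0.5, -2.1]
width: 0.0432
grip_force: 62.4
```

play_rows --motion '[[[-0.56,0.63,0],[0,0,0]],[[-0.56,0.63,0],[0,0,0]],[[-0.56,0.63,0],[0,0,0]],[[-0.56,0.63,0],[0,0,0]],[[-0.56,0.63,0],[0,0,0]]]'

```text
time_s: 8.13
tool_pos: [0.5356, 0.1852, 0.1609]
eef_rot: [-2.797, -1.428, 0.001]
wrist_force: [-0.8, 0.2, -1.6]
width: 0.0434
grip_force: 62.4
```

play_rows --motion '[[[0,0,0.3],[0,0,0]],[[0,0,0.6],[0,0,0]],[[0,0,0.9],[0,0,0]],[[0,0,0.9],[0,0,0]],[[0,0,0.9],[0,0,0]],[[0,0,0.9],[0,0,0]]]'

```text
time_s: 8.63
tool_pos: [0.537, 0.1858, 0.0726]
eef_rot: [2.796, 1.431, 0.003]
wrist_force: [-0.1, 0.2, -1.0]
width: 0.0433
grip_force: 62.4
```

Run:
```python
from h import *
s=read_state(); print(s["tool_pos"],s["eef_rot"],s["wrist_force"],s["width"],s["qpos"])
c=camera("scene"); w=cloud(c)
q=w[(np.abs(w[...,0]-.54)<.09)&(np.abs(w[...,1]-.185)<.09)&(w[...,2]>.06)&(c["pixels"].min(-1)>140)]
print(len(q),q.min(0),q.max(0),np.median(q,0))
A=np.c_[q[:,:2],np.ones(len(q))]; k=np.abs(q[:,2]-np.median(q[:,2]))<.01; print(np.linalg.lstsq(A[k],q[k,2],rcond=None)[0])
```

```text
[0.53695396 0.18578973 0.07260703] [2.79646913 1.4308327  0.00320607] [-0.051953    0.24364865 -1.01183324] 0.04328898196073453 [2.10513592e-01 3.56215846e-01 1.70309437e+00 2.39192346e-04
 1.08022550e+00 8.35338296e-01]
595 [0.47599679 0.127163   0.09414526] [0.59187069 0.2426966  0.1412465 ] [0.52312899 0.1979141  0.11028158]
[ 0.0042626  -0.00604985  0.10915925]
```

play_rows --motion '[[[0,0,0.2],[0,0,0]],[[0,0,0.4],[0,0,0]],[[0,0,0.6],[0,0,0]],[[0,0,0.75],[0,0,0]],[[0,0,0.81],[0,0,0]],[[0,0,0.81],[0,0,0]]]'

```text
time_s: 9.18
tool_pos: [0.5363, 0.1846, -0.0094]
eef_rot: [2.798, 1.429, 0.0]
wrist_force: [-0.1, 0.8, -0.7]
width: 0.0432
grip_force: 62.4
```

play_rows --motion '[[[0,0,0.03],[0,0,0]],[[0,0,0.06],[0,0,0]],[[0,0,0.08],[0,0,0]],[[0,0,0.08],[0,0,0]]]'

```text
time_s: 9.52
tool_pos: [0.5373, 0.1847, -0.0162]
eef_rot: [2.797, 1.429, 0.004]
wrist_force: [-0.8, -0.4, 3.4]
width: 0.0431
grip_force: 63.7
```

Run:
```python
from h import *
s=read_state(); print(s["tool_pos"],s["eef_rot"],s["wrist_force"],s["width"],s["qpos"])
c=camera("scene"); w=cloud(c)
q=w[(np.abs(w[...,0]-.54)<.09)&(np.abs(w[...,1]-.185)<.09)&(w[...,2]>.012)&(w[...,2]<.05)&(c["pixels"].min(-1)>140)]
print(len(q),q.min(0),q.max(0),np.median(q,0))
```

```text
[ 0.53725296  0.18471483 -0.01618934] [2.79712377 1.42861107 0.00419322] [-0.815205   -0.35891168  3.37462189] 0.043109410424048734 [ 2.08715062e-01  4.55402271e-01  1.80709104e+00 -4.61248206e-05
  8.76324206e-01  8.35130988e-01]
532 [0.47655468 0.12448776 0.01757424] [0.59114925 0.2377196  0.04600475] [0.51333838 0.1857036  0.02153145]
```

The lid is touching the worktop (plate top at 0.021). Releasing and rising.

play_rows --motion '[[[0,0,0],[0,0,0]],[[0,0,0],[0,0,0]],[[0,0,0],[0,0,0]],[[0,0,0],[0,0,0]],[[0,0,0],[0,0,0]]]' --jaw 1

```text
time_s: 9.98
tool_pos: [0.536, 0.1844, -0.0177]
eef_rot: [2.798, 1.429, -0.0]
wrist_force: [-0.6, -0.5, 1.1]
width: 0.0856
grip_force: 0.0
```

play_rows --motion '[[[0,0,-0.2],[0,0,0]],[[0,0,-0.5],[0,0,0]],[[0,0,-1],[0,0,0]],[[0,0,-1],[0,0,0]],[[0,0,-1],[0,0,0]]]'

```text
time_s: 10.4
tool_pos: [0.539, 0.1851, 0.086]
eef_rot: [2.796, 1.428, 0.012]
wrist_force: [0.5, 1.1, -0.2]
width: 0.0852
grip_force: 0.0
```

play_rows --motion '[[[0,0,-1],[0,0,0]],[[0,0,-1],[0,0,0]],[[0,0,-1],[0,0,0]],[[0,0,-1],[0,0,0]]]'

```text
time_s: 10.73
tool_pos: [0.5384, 0.1849, 0.1858]
eef_rot: [2.796, 1.428, 0.011]
wrist_force: [0.9, -0.0, -0.1]
width: 0.0854
grip_force: 0.0
```

Run:
```python
from h import *
from scipy.optimize import least_squares
s=read_state(); print(s["tool_pos"],s["eef_rot"],s["width"],s["qpos"])
c=camera("scene"); w=cloud(c)
q=w[(np.abs(w[...,0]-.54)<.09)&(np.abs(w[...,1]-.185)<.09)&(w[...,2]>.012)&(w[...,2]<.03)&(c["pixels"].min(-1)>140)]
print("lid",len(q),q.min(0),q.max(0),np.median(q,0))
# planar fit, q4=0, tool down: r=a+L2 sin q2+E cos(q2+q3)+F sin(q2+q3) ; z=d+L2 cos q2 - E sin + F cos
Q=[[-1.338,.2765,1.5055,.199,-.539,.192],[.49202,.341996,1.5022,.4979,.34556,.15478],[.49654,.37617,1.56303,.4977,.34854,.11107],[.4965,.40408,1.60802,.4957,.34744,.07791],[.21051,.356216,1.703094,.53695,.18579,.0726],[.20872,.4554,1.80709,.53725,.18471,-.01619]]
Q.append([*s["qpos"][:3],*s["tool_pos"]]); Q=np.array(Q)
q1=Q[:,0]; r=Q[:,3]*np.cos(q1)+Q[:,4]*np.sin(q1); l=-Q[:,3]*np.sin(q1)+Q[:,4]*np.cos(q1); print("lat",l.round(4))
a,b=Q[:,1],Q[:,1]+Q[:,2]; Z=np.zeros(len(a)); O=Z+1
A=np.r_[np.c_[O,Z,np.sin(a),np.cos(b),np.sin(b)],np.c_[Z,O,np.cos(a),-np.sin(b),np.cos(b)]]
x,res,rk,sv=np.linalg.lstsq(A,np.r_[r,Q[:,5]],rcond=None); print(x.round(4),rk,sv.round(3),(A@x-np.r_[r,Q[:,5]]).round(4))
```

```text
[0.538445   0.18494982 0.18575221] [2.79600494 1.42807194 0.0110046 ] 0.08536654049569092 [ 2.08722256e-01  2.66784910e-01  1.53469573e+00 -9.04552706e-05
  1.33282753e+00  8.35111384e-01]
lid 536 [0.47596267 0.12480494 0.01834363] [0.59079216 0.23857491 0.02986217] [0.51333932 0.18438237 0.02150586]
lat [0.0693 0.0694 0.0694 0.0694 0.0695 0.0694 0.0694]
[ 0.0037 -0.2578  0.6171  0.057   0.4213] 5 [4.572 3.73  0.299 0.295 0.057] [ 0.0019 -0.0011 -0.0007  0.0016  0.0003 -0.0006 -0.0015 -0.0002  0.0001
  0.0002  0.0002 -0.0001 -0.     -0.0001]
```

The lid lies flat on the worktop (plate top 0.0215, extent centred at (0.533, 0.182)). Next is the mug. I'll yaw so the fingers close across the handle, move over to its side, then tilt the tool.

play_rows --motion '[[[0,0,-0.2],[0,0,-0.2]],[[0,0,-0.2],[0,0,-0.4]],[[0,0,-0.2],[0,0,-0.66]],[[0,0,-0.2],[0,0,-0.66]],[[0,0,-0.2],[0,0,-0.66]],[[0,0,-0.2],[0,0,-0.66]],[[0,0,-0.2],[0,0,-0.66]],[[0,0,-0.2],[0,0,-0.66]]]' --jaw 0.3

```text
time_s: 11.45
tool_pos: [0.5342, 0.184, 0.1988]
eef_rot: [-1.76, -2.597, 0.007]
wrist_force: [-0.1, -0.2, -0.5]
width: 0.0557
grip_force: 0.0
```

play_rows --motion '[[[-0.77,-0.31,0],[0,0,0]],[[-0.77,-0.31,0],[0,0,0]],[[-0.77,-0.31,0],[0,0,0]]]'

```text
time_s: 11.7
tool_pos: [0.5334, 0.095, 0.1989]
eef_rot: [-1.775, -2.59, 0.013]
wrist_force: [-0.6, 1.2, -0.0]
width: 0.0553
grip_force: 0.0
```

play_rows --motion '[[[-0.77,-0.31,0],[0,0,0]],[[-0.77,-0.31,0],[0,0,0]],[[-0.77,-0.31,0],[0,0,0]]]'

```text
time_s: 11.95
tool_pos: [0.533, 0.0118, 0.1993]
eef_rot: [-1.776, -2.589, 0.011]
wrist_force: [-0.2, -0.3, -0.0]
width: 0.0556
grip_force: 0.0
```

play_rows --motion '[[[-0.77,-0.31,0],[0,0,0]],[[-0.77,-0.31,0],[0,0,0]],[[-0.77,-0.31,0],[0,0,0]]]'

```text
time_s: 12.2
tool_pos: [0.5325, -0.0711, 0.1994]
eef_rot: [-1.777, -2.589, 0.01]
wrist_force: [-0.3, 0.5, 0.1]
width: 0.0556
grip_force: 0.0
```

play_rows --motion '[[[-0.77,-0.31,0],[0,0,0]],[[-0.77,-0.31,0],[0,0,0]],[[-0.77,-0.31,0],[0,0,0]],[[-0.77,-0.31,0],[0,0,0]]]'

```text
time_s: 12.53
tool_pos: [0.5317, -0.1488, 0.1996]
eef_rot: [-1.773, -2.588, 0.002]
wrist_force: [1.0, 0.1, 0.2]
width: 0.0556
grip_force: 0.0
```

play_rows --motion '[[[0,0,0],[0,0.08,0]],[[0,0,0],[0,0.16,0]],[[0,0,0],[0,0.24,0]],[[0,0,0],[0,0.24,0]],[[0,0,0],[0,0.24,0]]]'

```text
time_s: 12.95
tool_pos: [0.5327, -0.1475, 0.1991]
eef_rot: [-1.585, -2.318, -0.302]
wrist_force: [-0.7, 1.2, 0.3]
width: 0.0555
grip_force: 0.0
```

```bash
cat >> h.py <<'E'
def Rq(q): 
    return R.from_euler('z',q[0])*R.from_euler('y',q[1]+q[2])*R.from_euler('z',q[3])*R.from_euler('y',q[4])*R.from_euler('z',q[5]+np.pi/2)
E
python3 - <<'E'
from h import *
s=read_state(); print(s["time_s"],s["tool_pos"].round(4).tolist(),s["eef_rot"].round(4).tolist(),s["qpos"].round(4).tolist())
print(R.from_rotvec(s["eef_rot"]).as_matrix().round(3)); print(Rq(s["qpos"]).as_matrix().round(3))
E
```

```text
12.95 [0.5327, -0.1475, 0.1991] [-1.5854, -2.3183, -0.3016] [-0.5598, 0.4083, 1.3586, 0.2226, 1.6858, -0.9401]
[[-0.336  0.932 -0.139]
 [ 0.865  0.363  0.346]
 [ 0.373 -0.004 -0.928]]
[[-0.336  0.932 -0.139]
 [ 0.865  0.363  0.346]
 [ 0.373 -0.004 -0.928]]
```

The orientation model matches. Tilting further, then fitting the position model and checking the fingertip against the camera.

play_rows --motion '[[[0,0,0],[0,0.08,0]],[[0,0,0],[0,0.16,0]],[[0,0,0],[0,0.24,0]],[[0,0,0],[0,0.26,0]],[[0,0,0],[0,0.26,0]]]'

```text
time_s: 13.37
tool_pos: [0.5326, -0.147, 0.1996]
eef_rot: [-1.37, -2.004, -0.566]
wrist_force: [0.1, 0.2, -0.2]
width: 0.0553
grip_force: 0.0
```

Run:
```python
from h import *
import pickle
s=read_state(); print(s["time_s"],s["tool_pos"].round(4).tolist(),s["qpos"].round(4).tolist())
M=R.from_rotvec(s["eef_rot"]).as_matrix(); print(M.round(3))
Q=np.array([[-1.338,.2765,1.5055,0,1.361,-.121,.199,-.539,.192],[.49202,.341996,1.5022,0,1.293,2.045,.4979,.34556,.15478],[.49654,.37617,1.56303,0,1.19938,2.0497,.4977,.34854,.11107],[.4965,.40408,1.60802,0,1.132435,2.0497,.4957,.34744,.07791],[.21051,.356216,1.703094,0,1.08022,.8353,.53695,.18579,.0726],[.20872,.4554,1.80709,0,.87632,.8351,.53725,.18471,-.01619],[.20872,.266785,1.534696,0,1.332827,.8351,.538445,.18495,.18575],[-.5598,.4083,1.3586,.2226,1.6858,-.9401,.5327,-.1475,.1991],[*s["qpos"],*s["tool_pos"]]])
rows=[];rhs=[]
for q in Q:
    Z=R.from_euler('z',q[0]);A2=Z*R.from_euler('y',q[1]);A3=Z*R.from_euler('y',q[1]+q[2])
    W=A3*R.from_euler('z',q[3])*R.from_euler('y',q[4])
    # a,lat,d,L2,E,F,Lt,wx
    rows.append(np.c_[Z.apply([1,0,0]),Z.apply([0,1,0]),Z.apply([0,0,1]),A2.apply([0,0,1]),A3.apply([1,0,0]),A3.apply([0,0,1]),W.apply([0,0,1]),W.apply([1,0,0])]);rhs.append(q[6:])
A=np.vstack(rows);b=np.hstack(rhs);x=np.linalg.lstsq(A,b,rcond=None)[0];print(x.round(4),np.abs(A@x-b).max(),np.linalg.svd(A)[1].round(3)); np.save("kin.npy",x)
# tips in camera
t=s["tool_pos"]; c=camera("scene"); w=cloud(c)
q=w[np.linalg.norm(w-t,axis=-1)<.16]; q=q[(q[:,2]>.11)]
loc=(q-t)@M; k=(np.abs(loc[:,1])<.065)&(np.abs(loc[:,0])<.03)
for sg in(1,-1):
    o=loc[k&(loc[:,1]*sg>0.01)]; o=o[np.argsort(-o[:,2])]; print(sg,len(o),o[:60:10].round(3).tolist())
# handle fit from first top image
d=pickle.load(open("d0.pkl","rb"));v=cloud(d["top"])[230:262,385:415].reshape(-1,3)
rr=np.hypot(v[:,0]-.4765,v[:,1]-.0069); hh=v[(rr>.052)&(rr<.09)&(v[:,2]>.06)&(v[:,2]<.1)]
print(len(hh),hh.mean(0),np.degrees(np.arctan2(hh[:,1].mean()-.0069,hh[:,0].mean()-.4765)))
```

```text
13.3667 [0.5326, -0.147, 0.1996] [-0.6662, 0.6188, 1.2104, 0.4032, 1.9965, -1.0015]
[[-0.254  0.931 -0.261]
 [ 0.657  0.365  0.66 ]
 [ 0.71  -0.004 -0.704]]
[-3.000e-04  6.940e-02  1.367e-01  6.300e-01  6.040e-02  4.212e-01
  4.035e-01 -1.000e-04] 0.00011638095386359848 [5.946 5.146 3.004 0.736 0.662 0.269 0.249 0.134]
1 420 [[0.004, 0.028, -0.042], [0.01, 0.034, -0.047], [-0.007, 0.028, -0.053], [0.003, 0.028, -0.056], [-0.009, 0.028, -0.064], [0.007, 0.036, -0.069]]
-1 460 [[-0.004, -0.03, -0.043], [0.012, -0.03, -0.046], [0.007, -0.04, -0.051], [-0.004, -0.041, -0.055], [0.009, -0.041, -0.059], [0.01, -0.037, -0.064]]
82 [ 0.50352192 -0.05240384  0.0835887 ] -65.50352221729176
```

The kinematic fit is good to 0.1 mm. The true fingertips sit about 38 mm short of the reported TCP along the tool's z axis, so I'll aim the grasp point at −57 mm. Next I'll check the grasp and pour poses with analytic IK.

```bash
cat >> h.py <<'E'
LO=np.array([-2.89,-.75,.22,-1.18,.11,-2.7]);HI=np.array([2.89,2.08,2.7,4.32,2.71,2.7])
def ik(p,Rt):  # reported tcp -> q or None
    w=p-.4035*Rt[:,2]-[0,0,.1367]; rho=np.hypot(*w[:2])
    if rho<.07: return None
    r=np.sqrt(rho**2-.0694**2); q1=np.arctan2(w[1],w[0])-np.arctan2(.0694,r)
    L2=.63;L3=np.hypot(.0604,.4212);g=np.arctan2(.0604,.4212)
    D=np.hypot(r,w[2]); c=(D*D-L2*L2-L3*L3)/(2*L2*L3)
    if abs(c)>1: return None
    e=np.arccos(c); q2=np.arctan2(r,w[2])-np.arctan2(L3*np.sin(e),L2+L3*np.cos(e)); q3=e-g
    W=(R.from_euler('z',q1)*R.from_euler('y',q2+q3)).inv()*R.from_matrix(Rt)
    a,b,cc=W.as_euler('ZYZ'); 
    wr=lambda x,lo:lo+(x-lo)%(2*np.pi)
    q=np.array([q1,q2,q3,wr(a,-1.18-.3),b,wr(cc-np.pi/2,-np.pi)])
    return q
def marg(q): return -9 if q is None else np.minimum(q-LO,HI-q).min()
E
cat > plan.py <<'E'
from h import *
az=np.radians(114.5); 
def toolR(az,p):  # tool z azimuth az pitched down p, tool x in vertical plane, y horizontal
    z=np.array([np.cos(az)*np.cos(p),np.sin(az)*np.cos(p),-np.sin(p)]); y=np.array([np.sin(az),-np.cos(az),0]); return np.c_[np.cross(y,z),y,z]
P=np.radians(45); RT0=toolR(az,P)
Y0=az-np.pi/2; Rm0=R.from_euler('z',Y0).as_matrix()
Rmt=Rm0.T@RT0                         # tool in mug
gm=np.array([0,19-72,55])/1e3          # grasp pt in mug
def tcp_of(Rm,om): Rt=Rm@Rmt; return om+Rm@gm+.057*Rt[:,2],Rt
if __name__=="__main__":
    s=read_state(); q=ik(s["tool_pos"],R.from_rotvec(s["eef_rot"]).as_matrix()); print((q-s["qpos"]).round(3))
    om=np.array([.4765,.0069,0])-Rm0@[0,.019,0]
    for dz in(0,.15): p,Rt=tcp_of(Rm0,om+[0,0,dz]); print("grasp",dz,p.round(4),ik(p,Rt).round(2),marg(ik(p,Rt)))
    J=np.array([.498,.3487]); out=[]
    for al in range(0,360,15):
      for be in range(0,360,15):
        for lipz in (.135,):
          ms=[];low=9;pq=None;jump=0
          for th in range(0,136,15):
            t=np.radians(th);b=np.radians(be);dr=np.array([np.cos(b),np.sin(b),0])
            Rm=R.from_rotvec(t*np.cross([0,0,1],dr)).as_matrix()@R.from_euler('z',np.radians(al)).as_matrix()
            u=Rm[:,2];v=R.from_rotvec(t*np.cross([0,0,1],dr)).apply(dr)
            lip_m=Rm@[0,.019,.104]+.046*v
            om=np.r_[J-.015*dr[:2],max(lipz,.16-th/90*.025)]-lip_m
            p,Rt=tcp_of(Rm,om); q=ik(p,Rt); ms.append(marg(q))
            if q is None: break
            if pq is not None: jump=max(jump,np.abs(q-pq).max())
            pq=q; g=p-.057*Rt[:,2]; h=min((g-k*Rt[:,2])[2] for k in(.054,.1,.2,.3)); low=min(low,h)
          out.append((min(ms),al,be,round(low,3),round(jump,2)))
    out=[o for o in out if o[0]>.1 and o[3]>.17 and o[4]<1.2]; out.sort(reverse=True)
    for o in out[:25]: print(o)
E
python3 plan.py
```

```text
[-0.    -0.     0.001 -0.    -0.    -0.   ]
grasp 0 [ 0.4896 -0.0219  0.0147] [-0.54  0.68  1.63  0.41  1.53 -1.13] 1.0703227112337808
grasp 0.15 [ 0.4896 -0.0219  0.1647] [-0.54  0.52  1.5   0.43  1.8  -1.01] 0.9134327481060882
```

```bash
sed -i 's/out=\[o for o in out if .*$/out=[o for o in out if o[0]>0.0 and o[4]<2.5 and o[3]>.08]; out.sort(key=lambda o:-o[3])/' plan.py; python3 plan.py
```

```text
[-0.    -0.     0.001 -0.    -0.    -0.   ]
grasp 0 [ 0.4896 -0.0219  0.0147] [-0.54  0.68  1.63  0.41  1.53 -1.13] 1.0703227112337808
grasp 0.15 [ 0.4896 -0.0219  0.1647] [-0.54  0.52  1.5   0.43  1.8  -1.01] 0.9134327481060882
(np.float64(0.0046343805138446825), 0, 30, np.float64(0.149), np.float64(0.43))
(np.float64(0.03101135821324119), 0, 75, np.float64(0.149), np.float64(0.41))
(np.float64(0.09338757105546813), 0, 90, np.float64(0.149), np.float64(0.37))
(np.float64(0.07989871884372013), 15, 90, np.float64(0.149), np.float64(0.3))
(np.float64(0.04324059349664755), 15, 105, np.float64(0.149), np.float64(0.28))
(np.float64(0.020519073631935836), 30, 90, np.float64(0.149), np.float64(0.27))
(np.float64(0.04908570847229865), 30, 105, np.float64(0.149), np.float64(0.23))
(np.float64(0.010826649223997897), 45, 105, np.float64(0.149), np.float64(0.2))
(np.float64(0.09013915324628678), 300, 330, np.float64(0.149), np.float64(2.02))
(np.float64(0.18761095204255396), 315, 0, np.float64(0.149), np.float64(1.2))
(np.float64(0.028581443615665503), 315, 15, np.float64(0.149), np.float64(1.31
[... 418 characters left out ...]
1782492351837104), 330, 75, np.float64(0.149), np.float64(0.72))
(np.float64(0.01805815783913345), 330, 90, np.float64(0.149), np.float64(0.73))
(np.float64(0.19040397213022464), 345, 15, np.float64(0.149), np.float64(0.52))
(np.float64(0.13091170168109878), 345, 75, np.float64(0.149), np.float64(0.53))
(np.float64(0.07023245552734947), 345, 90, np.float64(0.149), np.float64(0.49))
(np.float64(0.2395465493813207), 0, 15, np.float64(0.104), np.float64(0.37))
(np.float64(0.061867939329278254), 15, 30, np.float64(0.104), np.float64(0.33))
(np.float64(0.1327074787644526), 300, 315, np.float64(0.104), np.float64(1.44))
(np.float64(0.2337539438970202), 315, 330, np.float64(0.104), np.float64(0.8))
```

```bash
cat > pour.py <<'E'
from plan import *
J=np.array([.498,.3487])
def pose(al,be,th,back=.015,extra=0):
    t=np.radians(th);b=np.radians(be);dr=np.array([np.cos(b),np.sin(b),0])
    T=R.from_rotvec(t*np.cross([0,0,1],dr)); Rm=T.as_matrix()@R.from_euler('z',np.radians(al)).as_matrix()
    over=.054-back
    h=.104*np.cos(t) if np.tan(t)*.104*np.cos(t)<over and th<90 else max(0,over/np.tan(t))
    lz=.120+h
    om=np.r_[J-back*dr[:2],lz+extra]-(Rm@[0,.019,.104]+.046*T.apply(dr))
    return tcp_of(Rm,om)
if __name__=="__main__":
    out=[]
    for al in range(-90,100,10):
      for be in range(0,360,15):
        ms=[];cl=9;pq=None;jump=0;zmin=9
        for th in range(0,126,5):
            p,Rt=pose(al,be,th); q=ik(p,Rt); ms.append(marg(q))
            if q is None: break
            if pq is not None: jump=max(jump,np.abs(q-pq).max())
            pq=q; g=p-.057*Rt[:,2]
            for k in np.arange(.03,.32,.02):
                c=g-k*Rt[:,2]; zmin=min(zmin,c[2]-.05)
                cl=min(cl,np.hypot(max(0,np.hypot(*(c[:2]-J))-.056),max(0,c[2]-.105))-.05)
        out.append((round(min(ms),3),al,be,round(cl,3),round(zmin,3),round(jump,2)))
    out=[o for o in out if o[0]>.08 and o[5]<.7 and o[3]>0 and o[4]>.03]; out.sort(key=lambda o:-min(o[0]/3,o[3]))
    for o in out[:25]: print(*o)
E
python3 pour.py
```

```text
0.307 -20 75 0.084 0.146 0.17
0.25 10 90 0.084 0.146 0.1
0.272 -30 75 0.083 0.146 0.2
0.249 20 90 0.082 0.146 0.09
0.243 -50 60 0.082 0.146 0.48
0.235 0 90 0.084 0.146 0.11
0.23 -40 75 0.081 0.146 0.27
0.229 -10 75 0.084 0.146 0.15
0.212 -30 15 0.074 0.146 0.24
0.319 -40 0 0.069 0.146 0.3
0.207 -10 90 0.084 0.146 0.12
0.248 -20 15 0.065 0.146 0.18
0.182 -50 75 0.079 0.146 0.42
0.373 -30 0 0.06 0.129 0.2
0.178 30 105 0.083 0.146 0.08
0.174 -40 60 0.084 0.146 0.31
0.171 40 105 0.081 0.146 0.07
0.169 30 90 0.08 0.146 0.08
0.168 -40 15 0.079 0.146 0.33
0.167 -20 90 0.082 0.146 0.15
0.167 20 105 0.084 0.146 0.09
0.334 -40 345 0.055 0.111 0.24
0.275 -10 15 0.055 0.111 0.15
0.452 -20 0 0.05 0.092 0.15
0.144 50 105 0.079 0.146 0.07
```

A pour straight on from the current mug yaw (away from the handle, towards +y) is feasible with good margins. Approaching the handle first.

play_rows --motion '[[[-0.2,0.05,0.25],[0.023,0,-0.023]],[[-0.38,0.09,0.5],[0.023,0,-0.023]],[[-0.38,0.09,0.5],[0.023,0,-0.023]],[[-0.38,0.09,0.5],[0.023,0,-0.023]],[[-0.38,0.09,0.5],[0.023,0,-0.023]]]'

```text
time_s: 13.83
tool_pos: [0.5384, -0.1355, 0.143]
eef_rot: [-1.315, -2.043, -0.544]
wrist_force: [0.7, 0.5, 0.0]
width: 0.0558
grip_force: 0.0
```

play_rows --motion '[[[0,0,0.4],[0,0,0]],[[0,0,0.8],[0,0,0]],[[0,0,0.8],[0,0,0]],[[0,0,0.8],[0,0,0]],[[0,0,0.8],[0,0,0]]]'

```text
time_s: 14.25
tool_pos: [0.5161, -0.0856, 0.0856]
eef_rot: [-1.317, -2.043, -0.546]
wrist_force: [-0.4, -1.3, -0.1]
width: 0.0553
grip_force: 0.0
```

Run:
```python
from pour import *
for al in(20,24.5):
  for be in(90,95,100,105): print(al,be,min(marg(ik(*pose(al,be,t))) for t in range(0,126,5)).round(3),end="; ")
s=read_state();M=R.from_rotvec(s["eef_rot"]).as_matrix(); t=s["tool_pos"]
tgt=np.array([.4896,-.0219,.0147]); print("\n",t,M.round(3).tolist(),"d_tool",((tgt-t)@M).round(4), "turn",((R.from_matrix(M).inv()*R.from_matrix(RT0)).as_rotvec()/(np.pi/2)).round(3))
for n in("scene","top"):
    c=camera(n); w=cloud(c); loc=(w-t)@M
    k=(np.abs(loc[...,1])<.06)&(np.abs(loc[...,0])<.02)&(loc[...,2]>-.11)&(loc[...,2]<.1)&(w[...,2]>.03); o=loc[k]
    if n=="scene": save(c,"scene5.png",(260,120,460,270),4)
    for sg in(1,-1):
        f=o[(o[:,1]*sg>.02)&(o[:,2]<-.02)]; f=f[np.argsort(-f[:,2])]; print(n,sg,f[:40:10].round(3).tolist())
    if n=="top":
        rr=np.hypot(w[...,0]-.4765,w[...,1]-.0069); hh=w[(rr>.052)&(rr<.09)&(w[...,2]>.05)&(w[...,2]<.095)]; hl=(hh-t)@M; print("handle",len(hh),hh.mean(0),hl.mean(0),hl[:,1].min(),hl[:,1].max())
```

```text
20 90 0.249; 20 95 0.226; 20 100 0.199; 20 105 0.167; 24.5 90 0.223; 24.5 95 0.224; 24.5 100 0.202; 24.5 105 0.174; 
 [ 0.51613667 -0.08560737  0.08562526] [[-0.294, 0.911, -0.289], [0.646, 0.412, 0.643], [0.704, 0.003, -0.71]] d_tool [-0.001   0.0019  0.0989] turn [ 0.002  0.002 -0.   ]
scene 1 [[-0.002, 0.033, -0.044], [0.003, 0.03, -0.048], [0.012, 0.039, -0.052], [0.011, 0.035, -0.059]]
scene -1 [[-0.001, -0.032, -0.042], [-0.003, -0.028, -0.046], [0.014, -0.039, -0.052], [0.015, -0.032, -0.056]]
top 1 [[0.005, 0.036, -0.044], [0.01, 0.032, -0.051], [0.009, 0.03, -0.055], [0.01, 0.036, -0.058]]
top -1 [[-0.011, -0.026, -0.045], [0.005, -0.035, -0.05], [0.007, -0.035, -0.053], [0.008, -0.038, -0.056]]
handle 81 [ 0.50366208 -0.05273621  0.08277614] [0.02289757 0.0021734  0.02674367] -0.005252079820865542 0.009052475940356443
```

View pics/scene5.png

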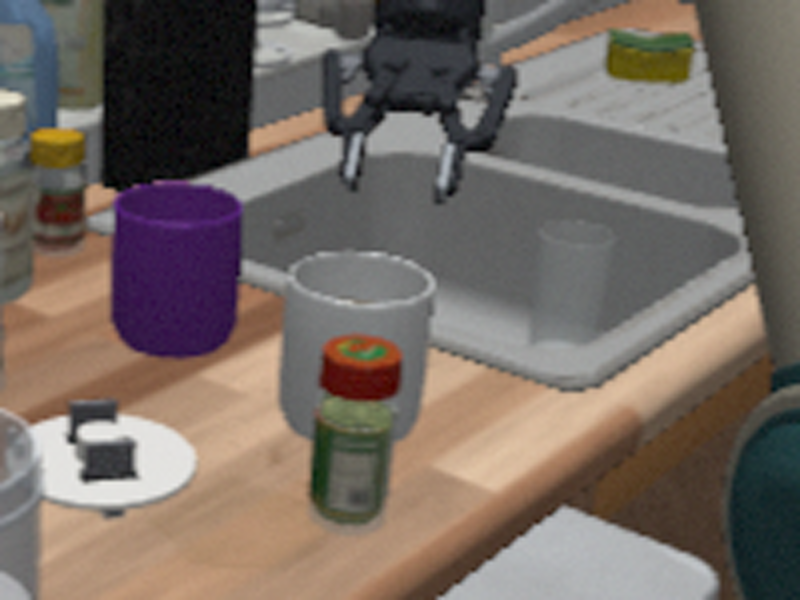

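The mug is at (360,350), the fingers come from behind on the handle side at (350,180) and (445,190), and the lid lies flat at (115,460). The fingers are aligned with the handle to within 2 mm. Advancing and gripping.

play_rows --motion '[[[0,0.02,0.25],[0,0,0]],[[0,0.02,0.5],[0,0,0]],[[0,0.02,0.7],[0,0,0]],[[0,0.02,0.85],[0,0,0]],[[0,0.02,0.98],[0,0,0]],[[0,0.02,0.98],[0,0,0]],[[0,0.02,0.98],[0,0,0]]]'

```text
time_s: 14.93
tool_pos: [0.4894, -0.0218, 0.0148]
eef_rot: [-1.316, -2.041, -0.545]
wrist_force: [-0.4, -0.5, -0.6]
width: 0.0556
grip_force: 0.0
```

play_rows --motion '[[[0,0,0],[0,0,0]],[[0,0,0],[0,0,0]],[[0,0,0],[0,0,0]],[[0,0,0],[0,0,0]],[[0,0,0],[0,0,0]],[[0,0,0],[0,0,0]],[[0,0,0],[0,0,0]],[[0,0,0],[0,0,0]]]' --jaw -1

```text
time_s: 15.6
tool_pos: [0.4888, -0.0218, 0.0148]
eef_rot: [-1.316, -2.04, -0.545]
wrist_force: [0.8, -4.6, 5.3]
width: 0.0137
grip_force: 60.1
```

Handle gripped (13.7 mm, 60 N). Lifting.

play_rows --motion '[[[0.1,0,-0.1],[0,0,0]],[[0.25,0,-0.25],[0,0,0]],[[0.45,0,-0.45],[0,0,0]],[[0.7,0,-0.7],[0,0,0]],[[0.9,0,-0.9],[0,0,0]],[[1,0,-1],[0,0,0]],[[1,0,-1],[0,0,0]],[[1,0,-1],[0,0,0]]]'

```text
time_s: 16.27
tool_pos: [0.4884, -0.0211, 0.1556]
eef_rot: [-1.317, -2.042, -0.544]
wrist_force: [0.6, 0.5, -4.0]
width: 0.0141
grip_force: 58.8
```

```bash
cat > step.py <<'E'
from pour import *
import sys
def to(p,Rt,s=None):
    s=s or read_state(); M=R.from_rotvec(s["eef_rot"]).as_matrix()
    return ((p-s["tool_pos"])@M/.1).round(3).tolist(),((R.from_matrix(M).inv()*R.from_matrix(Rt)).as_rotvec()/(np.pi/2)).round(3).tolist()
E
python3 - <<'E'
from step import *
s=read_state(); print(s["tool_pos"],s["wrist_force"],s["width"],s["grip_force"])
print("to start",to(*pose(24.5,95,0,extra=.03)), pose(24.5,95,0,extra=.03)[0])
c=camera("scene"); save(c,"scene6.png",(190,60,470,270),2.8)
c=camera("top"); w=cloud(c); q=w[(w[...,2]>.2)&(w[...,2]<.28)&(np.abs(w[...,0]-.48)<.06)&(w[...,1]>-.04)&(w[...,1]<.07)]; 
q=q[np.abs(q[:,2]-np.percentile(q[:,2],97))<.012]; print(len(q),cv2.minEnclosingCircle(q[:,:2].astype(np.float32)),np.median(q[:,2]))
E
```

```text
[ 0.48836969 -0.0211195   0.15556783] [ 0.62438548  0.5030424  -3.98963858] 0.014077480139056348 58.79301664572267
to start ([1.792, 1.411, 1.654], [0.002, 0.002, -0.001]) [0.51646017 0.25909098 0.16469491]
435 ((0.4759185016155243, 0.008630330674350262), 0.04680131375789642) 0.2412950263670279
```

View pics/scene6.png

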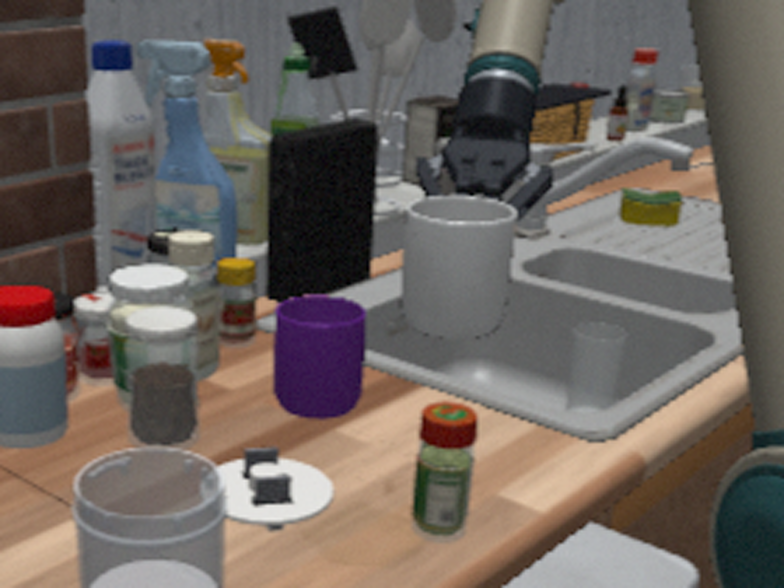

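The mug is held upright at (460,265), clear of everything, and the open jar is at (150,520). Carrying it to the jar.

play_rows --motion '[[[0.1,0.08,0.09],[0,0,0]],[[0.25,0.2,0.23],[0,0,0]],[[0.42,0.33,0.39],[0,0,0]],[[0.6,0.47,0.55],[0,0,0]]]'

```text
time_s: 16.7
tool_pos: [0.4969, 0.0741, 0.1578]
eef_rot: [-1.316, -2.035, -0.544]
wrist_force: [0.7, -0.1, -3.5]
width: 0.0143
grip_force: 58.7
```

play_rows --motion '[[[0.2,0.16,0.18],[0,0,0]],[[0.4,0.32,0.37],[0,0,0]],[[0.6,0.47,0.55],[0,0,0]]]'

```text
time_s: 16.95
tool_pos: [0.5059, 0.1683, 0.1615]
eef_rot: [-1.315, -2.035, -0.543]
wrist_force: [0.8, -0.1, -3.5]
width: 0.014
grip_force: 58.8
```

play_rows --motion '[[[0.2,0.16,0.18],[0,0,0]],[[0.38,0.3,0.35],[0,0,0]],[[0.5,0.4,0.47],[0,0,0]],[[0.57,0.45,0.53],[0,0,0]],[[0.6,0.47,0.55],[0,0,0]],[[0.6,0.47,0.55],[0,0,0]]]'

```text
time_s: 17.45
tool_pos: [0.5153, 0.26, 0.1656]
eef_rot: [-1.314, -2.038, -0.542]
wrist_force: [-0.3, -0.7, -2.5]
width: 0.0141
grip_force: 58.8
```

Run:
```python
from step import *
s=read_state(); print(s["tool_pos"],s["wrist_force"],s["grip_force"])
for th in range(0,61,6): print(th,to(*pose(24.5,95,th,extra=.005)))
```

```text
[0.5152721  0.26004109 0.16557683] [-0.26899185 -0.67818969 -2.48759712] 58.82205866928416
0 ([-0.193, 0.007, 0.173], [-0.0, -0.0, -0.001])
6 ([-0.197, -0.022, 0.058], [0.015, -0.063, 0.014])
12 ([-0.196, -0.049, -0.049], [0.031, -0.126, 0.03])
18 ([-0.191, -0.072, -0.147], [0.047, -0.189, 0.046])
24 ([-0.234, -0.092, -0.182], [0.062, -0.252, 0.062])
30 ([-0.328, -0.108, -0.152], [0.078, -0.315, 0.077])
36 ([-0.366, -0.119, -0.16], [0.094, -0.377, 0.093])
42 ([-0.369, -0.127, -0.187], [0.109, -0.44, 0.109])
48 ([-0.347, -0.13, -0.222], [0.125, -0.503, 0.125])
54 ([-0.307, -0.129, -0.259], [0.141, -0.566, 0.14])
60 ([-0.251, -0.124, -0.293], [0.156, -0.629, 0.156])
```

play_rows --motion '[[[-0.1,-0.02,0.05],[0.015,-0.063,0.014]],[[-0.15,-0.05,-0.04],[0.031,-0.126,0.03]],[[-0.19,-0.07,-0.13],[0.047,-0.189,0.046]],[[-0.23,-0.09,-0.17],[0.062,-0.252,0.062]],[[-0.32,-0.11,-0.15],[0.078,-0.315,0.077]],[[-0.37,-0.12,-0.16],[0.094,-0.377,0.093]],[[-0.37,-0.13,-0.19],[0.109,-0.44,0.109]],[[-0.36,-0.13,-0.2],[0.117,-0.472,0.117]]]'

```text
time_s: 18.12
tool_pos: [0.5203, 0.2181, 0.1553]
eef_rot: [-1.732, -2.414, 0.266]
wrist_force: [0.6, 0.7, -3.1]
width: 0.0142
grip_force: 58.8
```

Run:
```python
from step import *
s=read_state(); M=R.from_rotvec(s["eef_rot"]).as_matrix(); Rm=M@Rmt.T; print(s["tool_pos"],s["wrist_force"],s["width"],"tilt",np.degrees(np.arccos(Rm[2,2])))
for th in range(45,90,3): print(th,to(*pose(24.5,95,th,extra=.005)))
c=camera("scene");w=cloud(c);px=c["pixels"].astype(int)
```

```text
[0.52026051 0.21813176 0.1552761 ] [ 0.64117469  0.70072667 -3.08764586] 0.01421402231560501 tilt 45.199073799355006
45 ([0.002, 0.0, 0.008], [0.0, 0.002, -0.002])
48 ([-0.0, -0.006, -0.014], [0.008, -0.03, 0.006])
51 ([0.0, -0.012, -0.039], [0.016, -0.061, 0.013])
54 ([0.004, -0.018, -0.067], [0.024, -0.092, 0.021])
57 ([0.011, -0.024, -0.097], [0.032, -0.124, 0.029])
60 ([0.021, -0.029, -0.129], [0.04, -0.155, 0.037])
63 ([0.034, -0.034, -0.162], [0.047, -0.187, 0.045])
66 ([0.05, -0.039, -0.196], [0.055, -0.218, 0.053])
69 ([0.069, -0.042, -0.23], [0.063, -0.25, 0.06])
72 ([0.091, -0.045, -0.264], [0.071, -0.281, 0.068])
75 ([0.116, -0.048, -0.298], [0.079, -0.313, 0.076])
78 ([0.144, -0.049, -0.331], [0.086, -0.344, 0.084])
81 ([0.174, -0.05, -0.363], [0.094, -0.375, 0.092])
84 ([0.207, -0.049, -0.394], [0.102, -0.407, 0.1])
87 ([0.243, -0.048, -0.423], [0.11, -0.438, 0.108])
```

Tracking well at a 45° tilt. Continuing slowly to about 69°, where the nuts should start to roll, then checking.

play_rows --motion '[[[0,-0.01,-0.01],[0.008,-0.03,0.006]],[[0,-0.01,-0.04],[0.016,-0.061,0.013]],[[0,-0.02,-0.07],[0.024,-0.092,0.021]],[[0.01,-0.02,-0.1],[0.032,-0.124,0.029]],[[0.02,-0.03,-0.13],[0.04,-0.155,0.037]],[[0.03,-0.03,-0.16],[0.047,-0.187,0.045]],[[0.05,-0.04,-0.2],[0.055,-0.218,0.053]],[[0.07,-0.04,-0.23],[0.063,-0.25,0.06]]]'

```text
time_s: 18.83
tool_pos: [0.5198, 0.2233, 0.1783]
eef_rot: [1.773, 2.349, -0.738]
wrist_force: [-0.3, -0.8, -3.9]
width: 0.0138
grip_force: 58.9
```

```bash
cat > nuts.py <<'E'
from step import *
def nuts():
    for n in("scene","top"):
        c=camera(n);w=cloud(c);h=cv2.cvtColor(c["pixels"],cv2.COLOR_RGB2HSV)
        m=((h[...,0]<16)&(h[...,1]>110)&(h[...,2]>40)&(h[...,2]<150)&(w[...,0]>.36)&(w[...,0]<.65)&(w[...,1]>.2)&(w[...,1]<.5)).astype(np.uint8)
        k,l,st,ce=cv2.connectedComponentsWithStats(m)
        print(n,[(st[i,4],ce[i].round().tolist(),np.nanmedian(w[l==i],0).round(3).tolist()) for i in range(1,k) if st[i,4]>15])
    return c
E
python3 - <<'E'
from nuts import *
nuts()
s=read_state(); M=R.from_rotvec(s["eef_rot"]).as_matrix(); Rm=M@Rmt.T; print(s["wrist_force"],"tilt",np.degrees(np.arccos(Rm[2,2])))
for th in range(69,94,3): print(th,to(*pose(24.5,95,th,extra=.005)))
E
```

```text
scene [(np.int32(135), [264.0, 192.0], [0.508, 0.276, 0.164])]
top []
[-0.2063176   0.19785116 -3.435233  ] tilt 68.73761235467389
69 ([-0.015, -0.008, -0.015], [-0.001, -0.003, 0.003])
72 ([-0.008, -0.016, -0.055], [0.007, -0.034, 0.011])
75 ([0.002, -0.023, -0.095], [0.015, -0.065, 0.018])
78 ([0.015, -0.03, -0.135], [0.023, -0.097, 0.026])
81 ([0.031, -0.037, -0.176], [0.031, -0.128, 0.034])
84 ([0.05, -0.042, -0.217], [0.039, -0.16, 0.042])
87 ([0.071, -0.047, -0.258], [0.047, -0.191, 0.05])
90 ([0.096, -0.051, -0.298], [0.055, -0.222, 0.058])
93 ([0.116, -0.06, -0.355], [0.063, -0.254, 0.066])
```

The nuts are still in the mug, visible through its mouth. Continuing slowly.

play_rows --motion '[[[-0.01,-0.01,-0.04],[0.004,-0.02,0.008]],[[-0.01,-0.02,-0.07],[0.01,-0.045,0.014]],[[0,-0.02,-0.1],[0.015,-0.065,0.018]],[[0.01,-0.03,-0.12],[0.02,-0.086,0.023]],[[0.02,-0.03,-0.15],[0.026,-0.107,0.029]],[[0.03,-0.04,-0.18],[0.031,-0.128,0.034]],[[0.04,-0.04,-0.2],[0.036,-0.149,0.039]],[[0.05,-0.04,-0.22],[0.039,-0.16,0.042]]]'

```text
time_s: 19.6
tool_pos: [0.5188, 0.2386, 0.1964]
eef_rot: [1.656, 2.117, -0.969]
wrist_force: [-0.3, -0.8, -3.2]
width: 0.014
grip_force: 59.0
```

Run:
```python
from nuts import *
nuts()
s=read_state(); M=R.from_rotvec(s["eef_rot"]).as_matrix(); Rm=M@Rmt.T; print(s["wrist_force"],"tilt",np.degrees(np.arccos(Rm[2,2])))
for th in range(84,109,3): print(th,to(*pose(24.5,95,th,extra=.005)))
```

```text
scene [(np.int32(100), [260.0, 193.0], [0.517, 0.285, 0.167]), (np.int32(79), [254.0, 201.0], [0.504, 0.311, 0.157])]
top []
[ 0.34041419  0.14518226 -2.9232191 ] tilt 84.19922792282975
84 ([0.003, -0.003, 0.011], [0.001, 0.002, -0.001])
87 ([0.013, -0.011, -0.033], [0.009, -0.029, 0.007])
90 ([0.027, -0.019, -0.078], [0.017, -0.06, 0.015])
93 ([0.031, -0.033, -0.138], [0.025, -0.092, 0.023])
96 ([0.039, -0.046, -0.197], [0.033, -0.123, 0.031])
99 ([0.05, -0.058, -0.256], [0.041, -0.155, 0.038])
102 ([0.063, -0.069, -0.315], [0.048, -0.186, 0.046])
105 ([0.08, -0.079, -0.373], [0.056, -0.218, 0.054])
108 ([0.1, -0.088, -0.431], [0.064, -0.249, 0.062])
```

play_rows --motion '[[[0.01,0,-0.01],[0.004,-0.014,0.003]],[[0.01,-0.01,-0.03],[0.009,-0.029,0.007]],[[0.02,-0.02,-0.06],[0.013,-0.045,0.011]],[[0.03,-0.02,-0.08],[0.017,-0.06,0.015]],[[0.03,-0.03,-0.11],[0.021,-0.076,0.019]],[[0.03,-0.03,-0.14],[0.025,-0.092,0.023]],[[0.03,-0.04,-0.17],[0.029,-0.107,0.027]],[[0.04,-0.05,-0.2],[0.033,-0.123,0.031]]]'

```text
time_s: 20.37
tool_pos: [0.5169, 0.2535, 0.2115]
eef_rot: [1.562, 1.931, -1.127]
wrist_force: [0.1, -0.6, -3.5]
width: 0.014
grip_force: 59.1
```

Run:
```python
from nuts import *
nuts()
s=read_state(); M=R.from_rotvec(s["eef_rot"]).as_matrix(); Rm=M@Rmt.T; print(s["wrist_force"],"tilt",np.degrees(np.arccos(Rm[2,2])))
for th in range(96,124,3): print(th,to(*pose(24.5,95,th,extra=.005)))
```

```text
scene [(np.int32(252), [251.0, 200.0], [0.505, 0.321, 0.164])]
top []
[-0.13001126 -0.16455577 -4.20476378] tilt 96.01691704561942
96 ([0.0, 0.005, 0.002], [-0.001, -0.0, -0.0])
99 ([-0.001, -0.01, -0.057], [0.007, -0.031, 0.007])
102 ([0.0, -0.025, -0.117], [0.015, -0.063, 0.015])
105 ([0.005, -0.038, -0.176], [0.023, -0.094, 0.023])
108 ([0.013, -0.051, -0.236], [0.031, -0.126, 0.031])
111 ([0.024, -0.063, -0.295], [0.039, -0.157, 0.039])
114 ([0.038, -0.075, -0.354], [0.047, -0.189, 0.047])
117 ([0.055, -0.085, -0.412], [0.054, -0.22, 0.055])
120 ([0.075, -0.095, -0.469], [0.062, -0.251, 0.063])
123 ([0.097, -0.103, -0.525], [0.07, -0.283, 0.071])
```

play_rows --motion '[[[0,0,-0.02],[0.002,-0.01,0.002]],[[0,-0.01,-0.04],[0.005,-0.02,0.005]],[[0,-0.01,-0.06],[0.007,-0.031,0.007]],[[0,-0.02,-0.08],[0.01,-0.042,0.01]],[[0,-0.02,-0.1],[0.012,-0.052,0.012]],[[0,-0.025,-0.117],[0.015,-0.063,0.015]],[[0,-0.025,-0.117],[0.015,-0.063,0.015]],[[0,-0.025,-0.117],[0.015,-0.063,0.015]]]'

```text
time_s: 21.13
tool_pos: [0.5163, 0.2625, 0.2186]
eef_rot: [1.508, 1.84, -1.198]
wrist_force: [0.7, 0.0, -2.5]
width: 0.014
grip_force: 59.2
```

Run:
```python
from nuts import *
nuts()
s=read_state(); M=R.from_rotvec(s["eef_rot"]).as_matrix(); Rm=M@Rmt.T; print(s["wrist_force"],"tilt",np.degrees(np.arccos(Rm[2,2])))
for th in range(102,127,3): print(th,to(*pose(24.5,95,th,extra=.005)))
```

```text
scene []
top [(np.int32(140), [201.0, 252.0], [0.483, 0.378, 0.042])]
[ 0.18822284 -0.42622674 -1.76102174] tilt 101.91814417082811
102 ([0.017, 0.001, -0.003], [0.0, -0.001, -0.001])
105 ([0.015, -0.014, -0.062], [0.008, -0.033, 0.007])
108 ([0.017, -0.029, -0.122], [0.016, -0.064, 0.015])
111 ([0.022, -0.042, -0.181], [0.024, -0.095, 0.023])
114 ([0.03, -0.055, -0.241], [0.032, -0.127, 0.031])
117 ([0.041, -0.067, -0.3], [0.039, -0.158, 0.039])
120 ([0.055, -0.078, -0.358], [0.047, -0.19, 0.046])
123 ([0.072, -0.089, -0.416], [0.055, -0.221, 0.054])
126 ([0.092, -0.098, -0.474], [0.063, -0.253, 0.062])
```

Nuts have gone into the jar. Tilting on to 120° to empty the mug, then back upright.

play_rows --motion '[[[0.02,-0.01,-0.06],[0.008,-0.033,0.007]],[[0.02,-0.03,-0.12],[0.016,-0.064,0.015]],[[0.02,-0.04,-0.18],[0.024,-0.095,0.023]],[[0.03,-0.055,-0.24],[0.032,-0.127,0.031]],[[0.04,-0.07,-0.3],[0.039,-0.158,0.039]],[[0.055,-0.08,-0.36],[0.047,-0.19,0.046]],[[0.055,-0.08,-0.36],[0.047,-0.19,0.046]],[[0.055,-0.08,-0.36],[0.047,-0.19,0.046]]]'

```text
time_s: 21.9
tool_pos: [0.5131, 0.2958, 0.2344]
eef_rot: [1.337, 1.549, -1.385]
wrist_force: [0.4, 0.0, -2.1]
width: 0.0143
grip_force: 59.3
```

Run:
```python
from nuts import *
nuts()
s=read_state(); M=R.from_rotvec(s["eef_rot"]).as_matrix(); Rm=M@Rmt.T; print(s["wrist_force"],"tilt",np.degrees(np.arccos(Rm[2,2])))
for th in (105,90,75,60,48): print(th,to(*pose(24.5,95,th,extra=.01)))
```

```text
scene []
top []
[ 0.37279215  0.21884203 -1.79689988] tilt 119.92069906074558
105 ([0.013, 0.072, 0.277], [-0.039, 0.156, -0.039])
90 ([0.141, 0.169, 0.538], [-0.078, 0.313, -0.079])
75 ([0.236, 0.241, 0.729], [-0.117, 0.471, -0.118])
60 ([0.369, 0.306, 0.856], [-0.157, 0.628, -0.157])
48 ([0.473, 0.343, 0.9], [-0.188, 0.753, -0.189])
```

play_rows --motion '[[[-0.02,0.02,0.09],[-0.013,0.052,-0.013]],[[-0.01,0.05,0.18],[-0.026,0.104,-0.026]],[[0.01,0.07,0.28],[-0.039,0.156,-0.039]],[[0.05,0.1,0.36],[-0.052,0.208,-0.052]],[[0.1,0.14,0.45],[-0.065,0.26,-0.066]],[[0.14,0.17,0.54],[-0.078,0.313,-0.079]],[[0.17,0.19,0.6],[-0.091,0.365,-0.092]],[[0.17,0.19,0.6],[-0.091,0.365,-0.092]]]'

```text
time_s: 22.67
tool_pos: [0.5187, 0.237, 0.2059]
eef_rot: [1.658, 2.101, -0.976]
wrist_force: [0.6, -0.2, -1.2]
width: 0.0142
grip_force: 59.1
```

Run:
```python
from nuts import *
nuts()
s=read_state(); M=R.from_rotvec(s["eef_rot"]).as_matrix(); Rm=M@Rmt.T; print(s["tool_pos"],s["wrist_force"],"tilt",np.degrees(np.arccos(Rm[2,2])))
for th in range(78,35,-6): print(th,to(*pose(24.5,95,th,extra=.015)))
```

```text
scene []
top [(np.int32(185), [202.0, 243.0], [0.499, 0.377, 0.037]), (np.int32(75), [208.0, 259.0], [0.468, 0.364, 0.03])]
[0.51789645 0.23947447 0.20284927] [-0.21672996  0.68805628 -2.95579685] tilt 85.10653668631204
78 ([-0.035, 0.014, 0.077], [-0.018, 0.074, -0.02])
72 ([-0.034, 0.034, 0.159], [-0.034, 0.137, -0.036])
66 ([-0.024, 0.056, 0.236], [-0.05, 0.2, -0.051])
60 ([-0.004, 0.078, 0.303], [-0.065, 0.263, -0.067])
54 ([0.022, 0.098, 0.359], [-0.081, 0.326, -0.083])
48 ([0.053, 0.116, 0.401], [-0.097, 0.388, -0.099])
42 ([0.085, 0.13, 0.424], [-0.112, 0.451, -0.114])
36 ([0.112, 0.136, 0.421], [-0.128, 0.514, -0.13])
```

play_rows --motion '[[[-0.03,0.01,0.08],[-0.018,0.074,-0.02]],[[-0.03,0.03,0.16],[-0.034,0.137,-0.036]],[[-0.02,0.06,0.24],[-0.05,0.2,-0.051]],[[0,0.08,0.3],[-0.065,0.263,-0.067]],[[0.02,0.1,0.36],[-0.081,0.326,-0.083]],[[0.05,0.12,0.4],[-0.097,0.388,-0.099]],[[0.08,0.13,0.42],[-0.112,0.451,-0.114]],[[0.11,0.14,0.42],[-0.128,0.514,-0.13]]]'

```text
time_s: 23.43
tool_pos: [0.5193, 0.2224, 0.1584]
eef_rot: [-1.644, -2.356, 0.087]
wrist_force: [0.1, 0.9, -2.6]
width: 0.0143
grip_force: 59.0
```

Run:
```python
from nuts import *
s=read_state(); M=R.from_rotvec(s["eef_rot"]).as_matrix(); Rm=M@Rmt.T; print(s["tool_pos"],s["wrist_force"],"tilt",np.degrees(np.arccos(Rm[2,2])))
for th in range(33,-1,-6): print(th,to(*pose(24.5,95,th,extra=.02)))
print(0,to(*pose(24.5,95,0,extra=.03)))
```

```text
[0.51934237 0.22244764 0.15843264] [ 0.10860787  0.88453056 -2.62343187] tilt 35.92874567137352
33 ([0.017, -0.012, -0.078], [-0.011, 0.03, -0.005])
27 ([0.066, -0.011, -0.12], [-0.027, 0.093, -0.021])
21 ([0.134, -0.015, -0.205], [-0.043, 0.156, -0.037])
15 ([0.182, 0.017, -0.129], [-0.059, 0.219, -0.053])
9 ([0.24, 0.052, -0.048], [-0.074, 0.281, -0.069])
3 ([0.307, 0.091, 0.037], [-0.09, 0.344, -0.085])
0 ([0.361, 0.091, -0.016], [-0.098, 0.376, -0.093])
```

play_rows --motion '[[[0.02,-0.01,-0.08],[-0.011,0.03,-0.005]],[[0.07,-0.01,-0.12],[-0.027,0.093,-0.021]],[[0.13,-0.01,-0.2],[-0.043,0.156,-0.037]],[[0.19,0.02,-0.15],[-0.059,0.219,-0.053]],[[0.24,0.05,-0.06],[-0.074,0.281,-0.069]],[[0.31,0.09,0.02],[-0.09,0.344,-0.085]],[[0.36,0.09,-0.02],[-0.098,0.376,-0.093]],[[0.36,0.09,-0.02],[-0.098,0.376,-0.093]]]'

```text
time_s: 24.1
tool_pos: [0.5157, 0.2574, 0.1621]
eef_rot: [-1.316, -2.035, -0.536]
wrist_force: [0.0, 0.2, -2.7]
width: 0.014
grip_force: 59.1
```

Run:
```python
from nuts import *
c=nuts(); save(c,"top7.png",(150,180,430,320),2.8)
s=read_state(); M=R.from_rotvec(s["eef_rot"]).as_matrix(); Rm=M@Rmt.T; print(s["tool_pos"],s["wrist_force"],"tilt",np.degrees(np.arccos(Rm[2,2])))
print(to(np.array([.4896,-.0219,.1547]),RT0))
w=cloud(c); px=c["pixels"]
q=(w[...,2]>.2)&(w[...,2]<.26)&(np.hypot(w[...,0]-.49,w[...,1]-.29)<.08); print("mug rim", q.sum())
```

```text
scene []
top [(np.int32(254), [204.0, 241.0], [0.505, 0.372, 0.035]), (np.int32(71), [208.0, 259.0], [0.466, 0.365, 0.03])]
[0.51690493 0.25857083 0.16433778] [-0.20964201  0.85939467 -1.52395438] tilt 0.24537402269051925
([-1.801, -1.41, -1.648], [-0.001, 0.002, -0.001])
mug rim 792
```

play_rows --motion '[[[-0.1,-0.08,-0.09],[0,0,0]],[[-0.25,-0.2,-0.23],[0,0,0]],[[-0.42,-0.33,-0.39],[0,0,0]],[[-0.6,-0.47,-0.55],[0,0,0]]]'

```text
time_s: 24.53
tool_pos: [0.5078, 0.1647, 0.1628]
eef_rot: [-1.313, -2.047, -0.541]
wrist_force: [0.6, -0.5, -2.1]
width: 0.0145
grip_force: 59.1
```

play_rows --motion '[[[-0.2,-0.16,-0.18],[0,0,0]],[[-0.4,-0.32,-0.37],[0,0,0]],[[-0.6,-0.47,-0.55],[0,0,0]]]'

```text
time_s: 24.78
tool_pos: [0.4986, 0.0702, 0.1595]
eef_rot: [-1.315, -2.046, -0.541]
wrist_force: [0.8, 0.1, -2.6]
width: 0.0141
grip_force: 59.1
```

play_rows --motion '[[[-0.2,-0.16,-0.18],[0,0,0]],[[-0.38,-0.3,-0.35],[0,0,0]],[[-0.5,-0.4,-0.47],[0,0,0]],[[-0.57,-0.45,-0.53],[0,0,0]],[[-0.6,-0.47,-0.55],[0,0,0]],[[-0.6,-0.47,-0.55],[0,0,0]]]'

```text
time_s: 25.28
tool_pos: [0.4899, -0.0219, 0.1556]
eef_rot: [-1.316, -2.043, -0.543]
wrist_force: [-0.4, -0.7, -2.5]
width: 0.014
grip_force: 59.1
```

Run:
```python
from nuts import *
c=nuts(); save(c,"top8.png",(150,180,430,320),2.8)
s=read_state(); M=R.from_rotvec(s["eef_rot"]).as_matrix(); Rm=M@Rmt.T; print(s["tool_pos"],s["wrist_force"],"tilt",np.degrees(np.arccos(Rm[2,2])))
print(to(np.array([.4896,-.0219,.0167]),RT0), "up in tool",M[2].round(3))
w=cloud(c); q=w[(w[...,2]>.2)&(w[...,2]<.28)&(np.abs(w[...,0]-.48)<.07)&(w[...,1]>-.04)&(w[...,1]<.08)]
k=np.abs(q[:,2]-np.percentile(q[:,2],97))<.015; q=q[k]; A=np.c_[q[:,:2],np.ones(len(q))]
print(len(q),np.linalg.lstsq(A,q[:,2],rcond=None)[0],cv2.minEnclosingCircle(q[:,:2].astype(np.float32)),np.median(q[:,2]))
```

```text
scene []
top [(np.int32(502), [213.0, 238.0], [0.516, 0.36, 0.032]), (np.int32(55), [227.0, 255.0], [0.476, 0.322, 0.031]), (np.int32(73), [208.0, 259.0], [0.468, 0.364, 0.03])]
[ 0.48952343 -0.02050832  0.15576947] [-0.61748057  0.62014712 -2.01157733] tilt 0.12998013037962233
([-0.991, -0.006, 0.976], [0.001, 0.001, 0.0]) up in tool [ 0.706  0.001 -0.709]
473 [0.00345886 0.00869818 0.23927147] ((0.4790857434272766, 0.0056319162249565125), 0.04997033625841141) 0.24207561719379653
```

View pics/top8.png

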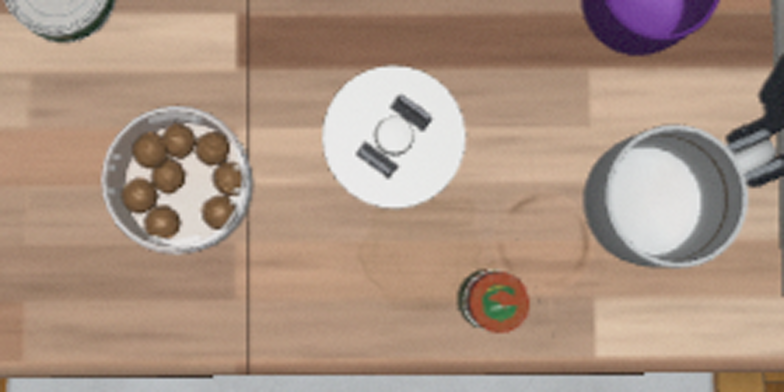

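All eight walnuts are in the jar, at (150,150), (179,140), (212,148), (168,177), (139,195), (162,221), (219,211) and (229,178). The mug at (665,195) is empty and level. Lowering it gently.

play_rows --motion '[[[-0.15,0,0.15],[0,0,0]],[[-0.3,0,0.3],[0,0,0]],[[-0.45,0,0.44],[0,0,0]],[[-0.6,0,0.59],[0,0,0]],[[-0.74,0,0.73],[0,0,0]],[[-0.85,0,0.84],[0,0,0]],[[-0.91,0,0.9],[0,0,0]],[[-0.91,0,0.9],[0,0,0]]]'

```text
time_s: 26.05
tool_pos: [0.4891, -0.0211, 0.0263]
eef_rot: [-1.313, -2.039, -0.542]
wrist_force: [-0.3, 0.2, -2.8]
width: 0.0141
grip_force: 59.1
```

play_rows --motion '[[[-0.01,0,0.01],[0,0,0]],[[-0.02,0,0.02],[0,0,0]],[[-0.035,0,0.035],[0,0,0]],[[-0.05,0,0.05],[0,0,0]],[[-0.06,0,0.06],[0,0,0]],[[-0.065,0,0.065],[0,0,0]],[[-0.07,0,0.07],[0,0,0]],[[-0.07,0,0.07],[0,0,0]]]'

```text
time_s: 26.72
tool_pos: [0.4899, -0.0226, 0.0175]
eef_rot: [-1.316, -2.041, -0.544]
wrist_force: [-0.2, 0.2, -2.1]
width: 0.0139
grip_force: 59.1
```

Run:
```python
from nuts import *
s=read_state(); print(s["tool_pos"],s["wrist_force"],to(np.array([.4896,-.0219,.0148]),RT0))
c=camera("top");w=cloud(c); q=w[(w[...,2]>.09)&(w[...,2]<.12)&(np.abs(w[...,0]-.48)<.07)&(w[...,1]>-.045)&(w[...,1]<.08)]; print(np.median(q[:,2]))
```

```text
[ 0.48990908 -0.02261297  0.01746493] [-0.24927408  0.18913787 -2.13385703] ([-0.013, 0.0, 0.024], [0.001, 0.001, -0.001])
0.10339193115047
```

play_rows --motion '[[[-0.005,0,0.005],[0,0,0]],[[-0.01,0,0.01],[0,0,0]],[[-0.014,0,0.014],[0,0,0]],[[-0.014,0,0.014],[0,0,0]],[[-0.014,0,0.014],[0,0,0]]]'

```text
time_s: 27.18
tool_pos: [0.4899, -0.0226, 0.0155]
eef_rot: [-1.315, -2.041, -0.544]
wrist_force: [-0.7, -0.2, -2.1]
width: 0.014
grip_force: 59.1
```

play_rows --motion '[[[-0.004,0,0.004],[0,0,0]],[[-0.007,0,0.007],[0,0,0]],[[-0.007,0,0.007],[0,0,0]],[[-0.007,0,0.007],[0,0,0]]]'

```text
time_s: 27.52
tool_pos: [0.49, -0.0226, 0.0149]
eef_rot: [-1.315, -2.041, -0.544]
wrist_force: [0.4, -2.0, 0.1]
width: 0.014
grip_force: 59.6
```

Contact: the weight has come off the wrist. Releasing and backing straight out.

play_rows --motion '[[[0,0,0],[0,0,0]],[[0,0,0],[0,0,0]],[[0,0,0],[0,0,0]],[[0,0,0],[0,0,0]],[[0,0,0],[0,0,0]]]' --jaw 0.3

```text
time_s: 27.93
tool_pos: [0.4899, -0.0224, 0.0146]
eef_rot: [-1.315, -2.041, -0.544]
wrist_force: [-0.1, 0.5, 0.6]
width: 0.0556
grip_force: 0.0
```

play_rows --motion '[[[0,0,-0.1],[0,0,0]],[[0,0,-0.3],[0,0,0]],[[0,0,-0.6],[0,0,0]],[[0,0,-1],[0,0,0]],[[0,0,-1],[0,0,0]],[[0,0,-1],[0,0,0]]]'

```text
time_s: 28.43
tool_pos: [0.5207, -0.0889, 0.0865]
eef_rot: [-1.319, -2.045, -0.545]
wrist_force: [-0.3, -0.7, -0.0]
width: 0.0554
grip_force: 0.0
```

play_rows --motion '[[[0,0,-0.5],[0,0,0]],[[0,0,-0.8],[0,0,0]],[[0,0,-0.8],[0,0,0]],[[0,0,-0.8],[0,0,0]],[[0,0,-0.8],[0,0,0]],[[0,0,-0.8],[0,0,0]]]'

```text
time_s: 28.93
tool_pos: [0.5411, -0.1367, 0.141]
eef_rot: [-1.313, -2.038, -0.543]
wrist_force: [0.1, -0.3, 0.6]
width: 0.0553
grip_force: 0.0
```

Run:
```python
from nuts import *
c=nuts(); w=cloud(c); s=read_state(); print(s["time_s"],s["tool_pos"],s["width"])
q=w[(w[...,2]>.095)&(w[...,2]<.115)&(np.hypot(w[...,0]-.477,w[...,1]-.007)<.055)]; A=np.c_[q[:,:2],np.ones(len(q))]
print("rim",len(q),np.linalg.lstsq(A,q[:,2],rcond=None)[0],cv2.minEnclosingCircle(q[:,:2].astype(np.float32)))
for n,x,y,z0,z1,r in(("spice",.406,.109,.1,.118,.03),("tin",.6595,.4509,.03,.05,.05),("coffee",.697,.153,.115,.135,.05),("lid",.535,.184,.012,.026,.07)):
    q=w[(np.hypot(w[...,0]-x,w[...,1]-y)<r)&(w[...,2]>z0)&(w[...,2]<z1)]; print(n,len(q),q.mean(0).round(4))
```

```text
scene []
top [(np.int32(246), [209.0, 235.0], [0.523, 0.362, 0.032]), (np.int32(148), [228.0, 237.0], [0.519, 0.32, 0.03]), (np.int32(81), [200.0, 250.0], [0.488, 0.382, 0.035]), (np.int32(58), [227.0, 255.0], [0.475, 0.323, 0.03]), (np.int32(71), [208.0, 259.0], [0.466, 0.364, 0.03])]
29.0333 [ 0.5413097  -0.13682991  0.14125706] 0.05519582427675294
rim 300 [0.00187202 0.00214932 0.10075853] ((0.4793972074985504, 0.005436272826045752), 0.048109810799360275)
spice 373 [0.4061 0.1095 0.1081]
tin 1159 [0.6592 0.4514 0.0361]
coffee 838 [0.6975 0.1531 0.1244]
lid 1813 [0.5357 0.1818 0.0192]
```

The mug is upright, the lid is flat, the bystanders haven't moved and the nuts are in the jar. Handing in.

```bash
python3 -c "
from workcell import job_done; print(job_done())"
```

```text
the job is handed in; nothing more can be done
None
```

The job is handed in at about 29 s: the jar is open with its lid flat on the worktop, all eight walnuts are in the jar, the mug is back upright, and the coffee jar, spice jar and tin have not moved. The system gave no verdict on the hand-in.

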